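Load the sleeve tester

ROBOT

A 6-joint arm with a two-finger parallel gripper is mounted at the origin on the work surface. World frame = base frame: x ahead of the robot, y to its left, z up, the work surface at z = 0. Lengths are in m, angles in degrees, forces in N, time in s.
With the tool pointing down it reaches from about 0.4 to 0.825 m from the base axis. Payload 7 kg.
Tool frame: the origin (TCP) lies midway between the tips of the shut fingers; the grasp point (between the pads) lies 19 mm behind it; z points along the fingers, y is the line along which they close (so a half turn about z gives the same grasp; the last joint's range is limited). The gripper opens to 88 mm and grips with 3 to 60 N. Pads are 19 mm wide; open, the fingers measure 130 mm over their backs; the gripper's body (78 mm by 193 mm) begins 47 mm behind the grasp point.
Start: joints at [-50.013, 20.546, 0.682, 0, -70.136, -16.507], TCP at [0.269, -0.619, 0.227] pointing down, gripper open.
Joint ranges: [-176.03, 176.03], [-82.01, 121.73], [-58.28, 71.71], [-173.87, 95.51], [-174.79, -0.11], [-173.66, 173.66]. Speed limits (degrees/s): [136.94, 136.94, 172.46, 180, 180, 180].

INTERFACE

Orientations are given as [roll, pitch, yaw] about the fixed x, y, z axes, in that order (R = Rz(yaw) Ry(pitch) Rx(roll)).
In Python, from plant import ctrl gives the robot as it stands.
- The arm moves only by the tool arm_command, never from a script. Its argument "steps" is a list of rows, each an object with "translation": the shift along the tool's x, y, z in mm, a list of three; "rotation": the turn, a rotation vector about the tool's x, y, z in units of 5 degrees (1.0 is 5 degrees), a list of three; "claw": the finger opening in mm, from 0 to 87.6. In form: [{"translation": [x, y, z], "rotation": [rx, ry, rz], "claw": claw}, ...]. A call has 1 to 5 rows; each row is the pose to reach, as a shift and turn from the pose commanded when the call began, along the tool's axes at that moment; what a row does not reach only later rows make up. A row lasts 1/10 s, in which the tool goes at most 50 mm and 8.59 degrees, less where a joint would pass 70% of its speed; a pose out of reach is approached as far as the arm can. A call with a gripper value outside its range is refused whole. The fingers move at their own pace and stop on an object; the grip force is fixed at half the most. Time passes only in rows, so rows that repeat a pose let the fingers close. It gives the time, the measured TCP pose, the force, the opening and the grip force at its end, in the units of the state.
- ctrl.get_obs(): the state, without advancing time (a new reading comes with each control period).
- ctrl.snapshot(name): name is "scene" or "side" or "wrist"; returns (picture, depth): 400x640x3 uint8, red, green, blue; 400x640 float32, m along the optical axis (not along the pixel's ray), 0 where there is no reading.
- ctrl.calibration(name): a dict with "vertical_fov" (degrees; the focal length in pixels is half the picture's height over the tangent of half this angle, whatever the lens; pixels are square), "cx", "cy" (the principal point, pixels), "rvec" (rotation vector, rad) and "tvec" (3), from world to camera coordinates, as OpenCV has them; the wrist camera has in their place "hand_eye" (4x4, takes a point from camera to tool coordinates, whose origin is the TCP and whose axes are the flange's). Camera axes: x right, y down, z forward; pixel columns grow to the right and rows downward; lengths in m; the calibration is good to about 2 mm. A picture is of the moment at which its call begins: read the wrist's pose just before it. calibration takes no time and is no camera call.
- ctrl.close_job(): hands the job in; it is judged then, once.
The state is a dict: "clock": time; "joint_pos": joint angles; "qvel": joint speeds; "tau": joint torques, N m; "tool_pos": TCP position; "orientation": TCP orientation; "force": force on the tool from outside, world axes, zero at the start; "moment": the same for the moment, N m; "opening": finger opening in m; "gripper_force": force on a finger pad.
Only numpy, scipy, OpenCV 4.12 (cv2) and the standard library are available. Lean on these libraries where they do the work, as an engineer would, in place of code of your own. Each camera call takes 0.05 s, during which the arm holds its last target. There are 200 camera calls.

TASK

Get the sleeve tester ready for a run: throw its lever from the far notch to the middle (load) notch before any sleeve goes on, stand every dust cap from the mandrels upright on the green parking mat, and slide every aluminium sleeve on the plywood board fully down over a mandrel of its own (any free one will do). Only when all that is done, throw the lever on to the near (clamp) notch, on the robot's side. Do not disturb the beaker, the jar or the grey case.

Things in the scene. Friction and masses are not known exactly. Their poses are not given: they have to be found in the camera images.
- rig: Sleeve tester fixed to the bench: white cast base 120 x 290 x 40 mm with three upright steel mandrels in a row, and at its -y end a grey lever deck (140 x 140 mm, 30 mm high) with the index lever. Origin at bench level; own x points away from the robot across the base, y along the row. White base runs from y = -75 to +215 mm, deck from y = -215 to -75 mm; mandrels at x = 0, y = 165, 60 and -45 mm.
- mandrel_1 (a point): Foot of a steel mandrel (mandrel 1 is the one farthest from the lever, 3 the nearest) where it leaves the rig's top face, 40 mm above the bench; z up along the mandrel. Mandrel: 34 mm diameter, standing 70 mm above this face (top 110 mm above the bench), the last 7 mm tapered to 24 mm. Neighbouring mandrels are 105 mm apart.
- mandrel_2 (a point): Foot of a steel mandrel (mandrel 1 is the one farthest from the lever, 3 the nearest) where it leaves the rig's top face, 40 mm above the bench; z up along the mandrel. Mandrel: 34 mm diameter, standing 70 mm above this face (top 110 mm above the bench), the last 7 mm tapered to 24 mm. Neighbouring mandrels are 105 mm apart.
- mandrel_3 (a point): Foot of a steel mandrel (mandrel 1 is the one farthest from the lever, 3 the nearest) where it leaves the rig's top face, 40 mm above the bench; z up along the mandrel. Mandrel: 34 mm diameter, standing 70 mm above this face (top 110 mm above the bench), the last 7 mm tapered to 24 mm. Neighbouring mandrels are 105 mm apart.
- lever (a joint): Angle (rad) of the index lever, a flat steel bar that swings level about an upright pivot and points outward along the rig's -y at 0. Positive swings its knob towards the rig's +x (away from the robot). Three notches, shown by gaps and white lines on the quadrant: far +0.6 (where it starts), middle 0 (load), near -0.6 (clamp); stops at +-0.66. A stiff pivot holds it wherever it is left (there is no spring); moving it takes about 2 N at the knob.
- lever_knob (a point): Centre of the lever's upright black knob, 80 mm from the pivot: cylinder 22 mm diameter; it reaches 15 mm above this point and 33 mm below it down to the bar. The point is 85 mm above the bench.
- lever_pivot (a point): A point on the lever's upright pivot axis, 75 mm above the bench (at y = -100 mm in the rig's frame).
- park_mat: Green parking mat with a thin white border, 300 mm (own x) x 140 mm (own y), 3 mm thick, fixed to the bench on one side of the rig. Origin at the centre of its underside. The caps belong here.
- supply_board: Plywood board 300 mm (own x) x 140 mm (own y), 3 mm thick, fixed to the bench on the other side of the rig. Origin at the centre of its underside. The sleeves start here.
- sleeve_1: Aluminium test sleeve, a plain open tube: 60 mm long, 56 mm outside diameter, bore 37 mm, about 0.22 kg. Origin at the middle of the tube, on its axis; own z along the axis, the two ends are alike. Starts standing on the plywood board, its origin 33 mm above the bench. Absent in some starts (None).
- sleeve_2: Aluminium test sleeve, a plain open tube: 60 mm long, 56 mm outside diameter, bore 37 mm, about 0.22 kg. Origin at the middle of the tube, on its axis; own z along the axis, the two ends are alike. Starts standing on the plywood board, its origin 33 mm above the bench. Absent in some starts (None).
- sleeve_3: Aluminium test sleeve, a plain open tube: 60 mm long, 56 mm outside diameter, bore 37 mm, about 0.22 kg. Origin at the middle of the tube, on its axis; own z along the axis, the two ends are alike. Starts standing on the plywood board, its origin 33 mm above the bench. Absent in some starts (None).
- cap_1: Grey plastic dust cap: hollow cylinder 54 mm outside diameter, 78 mm high with closed top, carrying a grip knob 24 mm diameter and 36 mm high in the middle of the top (total height 114 mm), 0.12 kg. Bore 44 mm, 72 mm deep, loose over a mandrel. Origin at the centre of its open underside, z up. Starts over mandrel_1, standing on the rig. Absent in some starts (None).
- cap_2: Grey plastic dust cap: hollow cylinder 54 mm outside diameter, 78 mm high with closed top, carrying a grip knob 24 mm diameter and 36 mm high in the middle of the top (total height 114 mm), 0.12 kg. Bore 44 mm, 72 mm deep, loose over a mandrel. Origin at the centre of its open underside, z up. Starts over mandrel_2, standing on the rig. Absent in some starts (None).
- cap_3: Grey plastic dust cap: hollow cylinder 54 mm outside diameter, 78 mm high with closed top, carrying a grip knob 24 mm diameter and 36 mm high in the middle of the top (total height 114 mm), 0.12 kg. Bore 44 mm, 72 mm deep, loose over a mandrel. Origin at the centre of its open underside, z up. Starts over mandrel_3, standing on the rig. Absent in some starts (None).
- beaker: Glass beaker, 70 mm diameter, 90 mm high, a bystander beyond the rig; origin at the centre of its underside.
- jar: Amber glass jar, 60 mm diameter, 85 mm high, a bystander beyond the rig; origin at the centre of its underside.
- case: Flat grey instrument case 80 x 200 x 28 mm lying flat, a bystander beyond the rig; origin at the centre of its underside.
Things that resemble listed ones, but are neither listed nor needed, are in the scene too. What is shaped like the sleeve_1 but purple or yellow is not meant.

How it is judged (in metres and radians):
On the way, in this order (a step that is already met when the one before it is completed fails the run):
1. the lever rests in the middle (load) notch (value of joint lever between -0.12 and 0.12 rad), for 0.2 s.
2. with the lever still in the middle notch, every sleeve is fully down on a mandrel of its own and every cap stands on the green mat (value of joint lever between -0.2 and 0.2 rad and ((horizontal distance between sleeve_1 and mandrel_1 below 0.006 m and z of sleeve_1 in the frame of mandrel_1 between 0.024 and 0.034 m) or (horizontal distance between sleeve_1 and mandrel_2 below 0.006 m and z of sleeve_1 in the frame of mandrel_2 between 0.024 and 0.034 m) or (horizontal distance between sleeve_1 and mandrel_3 below 0.006 m and z of sleeve_1 in the frame of mandrel_3 between 0.024 and 0.034 m)) and ((horizontal distance between sleeve_2 and mandrel_1 below 0.006 m and z of sleeve_2 in the frame of mandrel_1 between 0.024 and 0.034 m) or (horizontal distance between sleeve_2 and mandrel_2 below 0.006 m and z of sleeve_2 in the frame of mandrel_2 between 0.024 and 0.034 m) or (horizontal distance between sleeve_2 and mandrel_3 below 0.006 m and z of sleeve_2 in the frame of mandrel_3 between 0.024 and 0.034 m)) and ((horizontal distance between sleeve_3 and mandrel_1 below 0.006 m and z of sleeve_3 in the frame of mandrel_1 between 0.024 and 0.034 m) or (horizontal distance between sleeve_3 and mandrel_2 below 0.006 m and z of sleeve_3 in the frame of mandrel_2 between 0.024 and 0.034 m) or (horizontal distance between sleeve_3 and mandrel_3 below 0.006 m and z of sleeve_3 in the frame of mandrel_3 between 0.024 and 0.034 m)) and x of cap_1 in the frame of park_mat between -0.135 and 0.135 m and y of cap_1 in the frame of park_mat between -0.055 and 0.055 m and height (world z) of each of cap_1, cap_2, cap_3 below 0.012 m and angle between each of cap_1, cap_2, cap_3's own z axis and vertical below 0.12 rad and x of cap_2 in the frame of park_mat between -0.135 and 0.135 m and y of cap_2 in the frame of park_mat between -0.055 and 0.055 m and x of cap_3 in the frame of park_mat between -0.135 and 0.135 m and y of cap_3 in the frame of park_mat between -0.055 and 0.055 m), for 0.2 s.
3. the lever is thrown to the near (clamp) notch (value of joint lever below -0.48 rad), for 0.2 s.
At the end, for the whole second after the job is handed in: Every sleeve is fully down over a mandrel of its own (within 4 mm of the rig's top face, on the mandrel's axis within 6 mm), every cap stands upright on the green mat with its centre at least 15 mm inside the mat's edges, the lever is in the near notch (within 0.12 rad), all at rest and released (((horizontal distance between sleeve_1 and mandrel_1 below 0.006 m and z of sleeve_1 in the frame of mandrel_1 between 0.024 and 0.034 m) or (horizontal distance between sleeve_1 and mandrel_2 below 0.006 m and z of sleeve_1 in the frame of mandrel_2 between 0.024 and 0.034 m) or (horizontal distance between sleeve_1 and mandrel_3 below 0.006 m and z of sleeve_1 in the frame of mandrel_3 between 0.024 and 0.034 m)) and ((horizontal distance between sleeve_2 and mandrel_1 below 0.006 m and z of sleeve_2 in the frame of mandrel_1 between 0.024 and 0.034 m) or (horizontal distance between sleeve_2 and mandrel_2 below 0.006 m and z of sleeve_2 in the frame of mandrel_2 between 0.024 and 0.034 m) or (horizontal distance between sleeve_2 and mandrel_3 below 0.006 m and z of sleeve_2 in the frame of mandrel_3 between 0.024 and 0.034 m)) and ((horizontal distance between sleeve_3 and mandrel_1 below 0.006 m and z of sleeve_3 in the frame of mandrel_1 between 0.024 and 0.034 m) or (horizontal distance between sleeve_3 and mandrel_2 below 0.006 m and z of sleeve_3 in the frame of mandrel_2 between 0.024 and 0.034 m) or (horizontal distance between sleeve_3 and mandrel_3 below 0.006 m and z of sleeve_3 in the frame of mandrel_3 between 0.024 and 0.034 m)) and x of cap_1 in the frame of park_mat between -0.135 and 0.135 m and y of cap_1 in the frame of park_mat between -0.055 and 0.055 m and height (world z) of each of cap_1, cap_2, cap_3 below 0.012 m and angle between each of cap_1, cap_2, cap_3's own z axis and vertical below 0.12 rad and x of cap_2 in the frame of park_mat between -0.135 and 0.135 m and y of cap_2 in the frame of park_mat between -0.055 and 0.055 m and x of cap_3 in the frame of park_mat between -0.135 and 0.135 m and y of cap_3 in the frame of park_mat between -0.055 and 0.055 m and value of joint lever below -0.48 rad and linear speed of each of sleeve_1, sleeve_2, sleeve_3, cap_1, cap_2, cap_3 below 0.03 m/s); the robot touches nothing.
It fails at once if a sleeve is fully on a mandrel while the lever is still in the far notch (value of joint lever above 0.4 rad and (((horizontal distance between sleeve_1 and mandrel_1 below 0.006 m and z of sleeve_1 in the frame of mandrel_1 between 0.024 and 0.034 m) or (horizontal distance between sleeve_1 and mandrel_2 below 0.006 m and z of sleeve_1 in the frame of mandrel_2 between 0.024 and 0.034 m) or (horizontal distance between sleeve_1 and mandrel_3 below 0.006 m and z of sleeve_1 in the frame of mandrel_3 between 0.024 and 0.034 m)) or ((horizontal distance between sleeve_2 and mandrel_1 below 0.006 m and z of sleeve_2 in the frame of mandrel_1 between 0.024 and 0.034 m) or (horizontal distance between sleeve_2 and mandrel_2 below 0.006 m and z of sleeve_2 in the frame of mandrel_2 between 0.024 and 0.034 m) or (horizontal distance between sleeve_2 and mandrel_3 below 0.006 m and z of sleeve_2 in the frame of mandrel_3 between 0.024 and 0.034 m)) or ((horizontal distance between sleeve_3 and mandrel_1 below 0.006 m and z of sleeve_3 in the frame of mandrel_1 between 0.024 and 0.034 m) or (horizontal distance between sleeve_3 and mandrel_2 below 0.006 m and z of sleeve_3 in the frame of mandrel_2 between 0.024 and 0.034 m) or (horizontal distance between sleeve_3 and mandrel_3 below 0.006 m and z of sleeve_3 in the frame of mandrel_3 between 0.024 and 0.034 m)))).
It fails at once if the beaker, the jar or the case is pushed more than 40 mm or tipped (distance of any of beaker, jar, case from where it was at the start of the episode above 0.04 m or angle between any of beaker, jar, case's own z axis and vertical above 0.5 rad).
Of sleeve_1, sleeve_2, sleeve_3 only 2 to 3 are there at a start; the rules pass over those that are not, and their reading is None.
Of cap_1, cap_2, cap_3 only 2 to 3 are there at a start; the rules pass over those that are not, and their reading is None.
At some moment in a run one of sleeve_1, sleeve_2, sleeve_3 may be knocked a few centimetres aside while the robot is not near it.
It also fails if it takes over 210 s, if anything falls off the work surface, if the arm or the gripper's body presses on something with over 40 N, if the wrist force passes 120 N, or if a joint passes its speed limit or range.

## Working session

There is one attempt and no reset: what is moved stays moved. The work goes in short steps, Python scripts to look and compute and a tool call to move; the robot and the scene stay as the last step left them, time stands still between calls to the robot, and variables do not carry over. Pictures are saved under pics/ and viewed, at most 14 in all, crops included, and the job is handed in when it is done.

Besides the shell and the picture viewer there is one more tool, called as name(argument=value, ...), one argument or row to a line, values as JSON. arm_command: Moves the arm, as the interface text tells. Its arguments: {"type":"object","properties":{"steps":{"type":"array"}},"required":["steps"]}

```bash
ls; mkdir -p pics; cat > h.py <<'E'
import numpy as np, cv2
from plant import ctrl
def cal(n):
    c=ctrl.calibration(n); f=200/np.tan(np.radians(c["vertical_fov"])/2)
    return c,np.array([[f,0,c["cx"]],[0,f,c["cy"]],[0,0,1]])
def rpy(o):
    from scipy.spatial.transform import Rotation as R
    return R.from_euler('xyz',o,degrees=True).as_matrix()
def pose(n,obs=None):
    "camera->world R,t"
    c,K=cal(n)
    if n=="wrist":
        o=obs or ctrl.get_obs(); T=np.eye(4); T[:3,:3]=rpy(o["orientation"]); T[:3,3]=o["tool_pos"]
        T=T@np.array(c["hand_eye"]); return K,T[:3,:3],T[:3,3]
    R=cv2.Rodrigues(np.array(c["rvec"],float))[0]; return K,R.T,-R.T@np.array(c["tvec"],float).ravel()
def cloud(n,d,P=None):
    K,R,t=P or pose(n); v,u=np.mgrid[0:400,0:640]
    p=np.stack([(u-K[0,2])/K[0,0]*d,(v-K[1,2])/K[1,1]*d,d],-1)@R.T+t
    p[d==0]=np.nan; return p
def ray(P,u,v,z):
    K,R,t=P; r=R@np.linalg.solve(K,[u,v,1]); return t+r*(z-t[2])/r[2]
def proj(P,X):
    K,R,t=P; q=K@(R.T@(np.array(X,float)-t)); return q[:2]/q[2]
def save(n,im): cv2.imwrite("pics/"+n,im[:,:,::-1])
E
python3 - <<'E'
from h import *
for n in("scene","side"):
    im,d=ctrl.snapshot(n); save(n+"0.png",im); np.savez("/tmp/%s0.npz"%n,im=im,d=d); print(n,cal(n))
    print(pose(n))
print(ctrl.get_obs()); print(cal("wrist"))
E
```

```text
pics
scene ({'vertical_fov': 44.30580368137595, 'cx': 326.13870713247934, 'cy': 206.91495467431778, 'rvec': array([ 2.26899948,  1.03905414, -0.38418419]), 'tvec': array([-0.33461743, -0.26642873,  1.66620568])}, array([[491.23894284,   0.        , 326.13870713],
       [  0.        , 491.23894284, 206.91495467],
       [  0.        ,   0.        ,   1.        ]]))
(array([[491.23894284,   0.        , 326.13870713],
       [  0.        , 491.23894284, 206.91495467],
       [  0.        ,   0.        ,   1.        ]]), array([[ 0.65046892,  0.58349401, -0.48623546],
       [ 0.75946283, -0.50835604,  0.40594378],
       [-0.01031497, -0.63333157, -0.77381181]]), array([ 1.1832861 , -0.55769698,  1.11714034]))
side ({'vertical_fov': 51.72198915390409, 'cx': 311.64783459578604, 'cy': 199.56801762993197, 'rvec': array([ 0.16919836, -2.89125272,  1.10210122]), 'tvec': array([0.54114449, 0.09316477, 1.1186373 ])}, array([[412.59835986,   0.        , 311.6478346 ],
       [  0.        , 412.59835986, 199.56801763],
       [  0.        ,   0.        ,   1.        ]]))
(array([[412.59835986, 
[... 895 characters left out ...]
t': array([0.00207126, 0.00379993, 0.0422363 ]), 'gripper_force': 0.0, 'opening': 0.08737714769566655}
({'vertical_fov': 68.34291720731329, 'cx': 315.5670217760566, 'cy': 204.39059307979028, 'hand_eye': array([[-6.23385645e-04, -9.58387338e-01, -2.85470352e-01,
         7.78911595e-02],
       [ 9.99999279e-01, -8.90525101e-04,  8.05977870e-04,
        -3.31869362e-04],
       [-1.02665750e-03, -2.85469644e-01,  9.58387202e-01,
        -1.58718178e-01],
       [ 0.00000000e+00,  0.00000000e+00,  0.00000000e+00,
         1.00000000e+00]])}, array([[294.60663598,   0.        , 315.56702178],
       [  0.        , 294.60663598, 204.39059308],
       [  0.        ,   0.        ,   1.        ]]))
```

View pics/scene0.png

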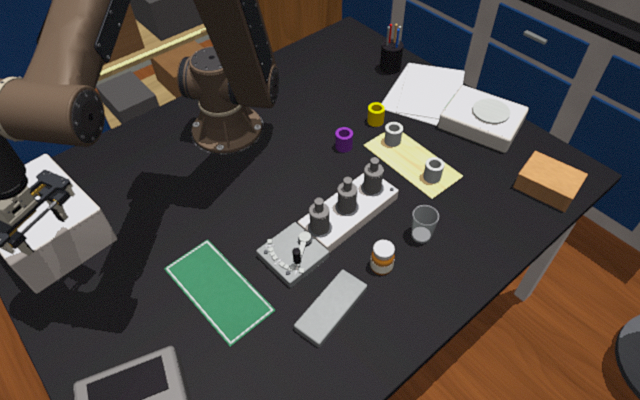

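View pics/side0.png

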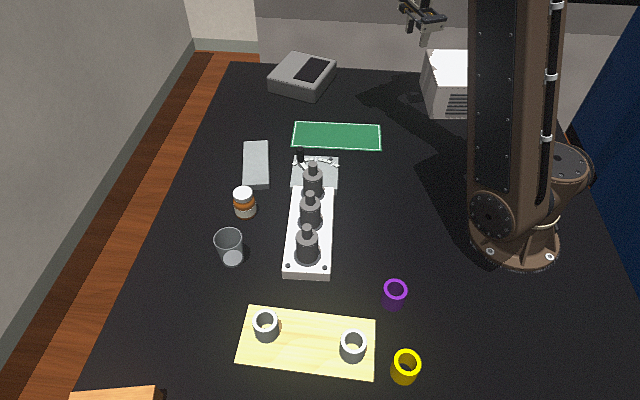

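The scene view shows the rig (base about 350,210) with three caps (374,178; 347,195; 319,215). The lever knob is at (297,256) and the green mat at (218,290). Two aluminium sleeves stand on the plywood at (394,133) and (433,170). The purple (344,139) and yellow (376,114) tubes are off the board, so they are decoys and I'll leave them alone.

```bash
python3 - <<'E'
from h import *
for n in("scene","side"):
    f=np.load("/tmp/%s0.npz"%n); im,d=f["im"],f["d"]; P=pose(n); p=cloud(n,d,P); hsv=cv2.cvtColor(im,cv2.COLOR_RGB2HSV)
    roi=(p[...,0]>.35)&(p[...,0]<.95)&(p[...,1]>-.55)&(p[...,1]<.6)
    def blobs(name,m,mn=8):
        k,l,s,c=cv2.connectedComponentsWithStats(m.astype(np.uint8))
        for i in range(1,k):
            if s[i,4]>=mn: q=p[l==i]; print(n,name,s[i,4],"px",c[i].round(1),"mean",np.nanmean(q,0).round(4),"min",np.nanmin(q,0).round(3),"max",np.nanmax(q,0).round(3))
    g=(hsv[...,0]>60)&(hsv[...,0]<90)&(hsv[...,1]>100)&roi
    ys=np.where(g); r=cv2.minAreaRect(np.column_stack([p[g][:,0],p[g][:,1]]).astype(np.float32)); print(n,"mat",r)
    w=(hsv[...,0]>15)&(hsv[...,0]<35)&(hsv[...,1]>50)&roi&(abs(p[...,2]-.003)<.012)
    k,l,s,c=cv2.connectedComponentsWithStats(w.astype(np.uint8)); i=1+s[1:,4].argmax(); q=p[l==i]; print(n,"board",cv2.minAreaRect(q[:,:2].astype(np.float32)))
    blobs("knobtop",roi&(abs(p[...,2]-.154)<.006))
    blobs("z~100",roi&(abs(p[...,2]-.100)<.005)&(p[...,1]<.02))
    blobs("sleevetop",roi&(abs(p[...,2]-.063)<.006)&(p[...,1]>.1))
    b=roi&(abs(p[...,2]-.04)<.006)&(hsv[...,2]>140)&(hsv[...,1]<60); 
    k,l,s,c=cv2.connectedComponentsWithStats(b.astype(np.uint8)); i=1+s[1:,4].argmax(); q=p[l==i]; print(n,"base",cv2.minAreaRect(q[:,:2].astype(np.float32)))
    b=roi&(abs(p[...,2]-.03)<.005)&(hsv[...,1]<60); 
    k,l,s,c=cv2.connectedComponentsWithStats(b.astype(np.uint8)); i=1+s[1:,4].argmax(); q=p[l==i]; print(n,"deck/case",s[1:,4].max(),cv2.minAreaRect(q[:,:2].astype(np.float32)))
    save(n+"c0.png",cv2.resize(im[150:310,240:440] if n=="scene" else im[130:290,220:420],None,fx=4,fy=4)[:600]) 
E
```

```text
scene mat ((0.499744176864624, -0.3116612136363983), (0.30818885564804077, 0.2475724071264267), 3.4592270851135254)
scene board ((0.5122726559638977, 0.35841047763824463), (0.3108503818511963, 0.1589280515909195), 0.1321021169424057)
scene knobtop 52 px [374.7 160.4] mean [0.5403 0.1553 0.154 ] min [0.528 0.145 0.149] max [0.551 0.168 0.159]
scene knobtop 57 px [347.6 180.1] mean [0.5452 0.0509 0.1532] min [0.531 0.04  0.149] max [0.557 0.062 0.158]
scene knobtop 63 px [318.9 200.9] mean [ 0.5508 -0.0534  0.154 ] min [ 0.54  -0.065  0.148] max [ 0.56  -0.042  0.159]
scene z~100 49 px [320.1 219.7] mean [ 0.5666 -0.0641  0.0999] min [ 0.54  -0.08   0.095] max [ 0.578 -0.037  0.105]
scene z~100 50 px [296.5 250.4] mean [ 0.6022 -0.1711  0.1   ] min [ 0.591 -0.182  0.096] max [ 0.612 -0.161  0.104]
scene sleevetop 473 px [464.9 118.4] mean [0.5328 0.5774 0.0608] min [0.444 0.536 0.057] max [0.663 0.6   0.068]
scene sleevetop 121 px [394.  127.7] mean [0.4148 0.3713 0.0627] min [0.384 0.345 0.057] max [0.444 0.399 0.068]
scene sleevetop 8 px [349.1 137.4] mean [0.3524 0.2347 0.0606] min 
[... 1863 characters left out ...]
198 0.069]
side sleevetop 56 px [307.4 256.5] mean [0.5341 0.1784 0.0626] min [0.512 0.163 0.057] max [0.564 0.185 0.069]
side sleevetop 309 px [264.5 320.4] mean [0.6056 0.3513 0.0619] min [0.579 0.322 0.057] max [0.633 0.378 0.066]
side sleevetop 340 px [353.1 341. ] mean [0.414  0.3745 0.0621] min [0.387 0.345 0.057] max [0.441 0.402 0.067]
side sleevetop 911 px [115.6 393.6] mean [0.861  0.5304 0.0596] min [0.788 0.507 0.057] max [0.95  0.551 0.063]
side base ((0.5433361530303955, 0.06256817281246185), (0.11937612295150757, 0.2922227084636688), 2.9165737628936768)
side deck/case 938 ((0.7407493591308594, -0.17384004592895508), (0.07886482775211334, 0.2017000913619995), 11.78053092956543)
```

arm_command(
  steps=[
    {"translation":[-205,118,0],"rotation":[0,0,-6.96],"claw":60},
    {"translation":[-205,118,0],"rotation":[0,0,-6.96],"claw":60},
    {"translation":[-205,118,0],"rotation":[0,0,-6.96],"claw":60},
    {"translation":[-205,118,0],"rotation":[0,0,-6.96],"claw":60},
    {"translation":[-205,118,0],"rotation":[0,0,-6.96],"claw":60},
  ],
)

```text
clock: 0.6
tool_pos: [0.4111, -0.4268, 0.2264]
orientation: [180.0, 0.0, -121.4]
force: [-0.1, -0.4, 0.0]
opening: 0.0606
gripper_force: 0.0
```

arm_command(
  steps=[
    {"translation":[0,0,0],"rotation":[0,0,-6.96],"claw":60},
    {"translation":[0,0,0],"rotation":[0,0,-6.96],"claw":60},
    {"translation":[0,0,0],"rotation":[0,0,-6.96],"claw":60},
    {"translation":[0,0,0],"rotation":[0,0,-6.96],"claw":60},
    {"translation":[0,0,0],"rotation":[0,0,-6.96],"claw":60},
  ],
)

```text
clock: 1.1
tool_pos: [0.4098, -0.429, 0.2262]
orientation: [180.0, 0.0, -86.8]
force: [0.2, 0.2, 0.5]
opening: 0.0599
gripper_force: 0.0
```

arm_command(
  steps=[
    {"translation":[-160,-150,0],"rotation":[0,0,0],"claw":60},
    {"translation":[-160,-150,0],"rotation":[0,0,0],"claw":60},
    {"translation":[-160,-150,0],"rotation":[0,0,0],"claw":60},
    {"translation":[-160,-150,0],"rotation":[0,0,0],"claw":60},
    {"translation":[-160,-150,0],"rotation":[0,0,0],"claw":60},
  ],
)

```text
clock: 1.6
tool_pos: [0.5533, -0.2584, 0.2262]
orientation: [-180.0, 0.0, -87.0]
force: [0.0, 0.5, -0.9]
opening: 0.0602
gripper_force: 0.0
```

arm_command(
  steps=[
    {"translation":[-87,-55,0],"rotation":[0,0,0],"claw":60},
    {"translation":[-87,-55,0],"rotation":[0,0,0],"claw":60},
    {"translation":[-87,-55,0],"rotation":[0,0,0],"claw":60},
    {"translation":[-87,-55,30],"rotation":[0,0,0],"claw":60},
    {"translation":[-87,-55,30],"rotation":[0,0,0],"claw":60},
  ],
)

```text
clock: 2.1
tool_pos: [0.599, -0.1709, 0.1928]
orientation: [179.6, 0.1, -87.1]
force: [-1.1, 0.7, -0.6]
opening: 0.0599
gripper_force: 0.0
```

```bash
python3 - <<'E'
from h import *
o=ctrl.get_obs(); im,d=ctrl.snapshot("wrist"); P=pose("wrist",o); print(o["tool_pos"],o["orientation"],o["clock"])
p=cloud("wrist",d,P); save("w1.png",im)
m=(abs(p[...,2]-.100)<.006)
k,l,s,c=cv2.connectedComponentsWithStats(m.astype(np.uint8))
for i in range(1,k):
    if s[i,4]>60: print(s[i,4],c[i],np.nanmean(p[l==i],0).round(4),np.nanmin(p[l==i],0).round(3),np.nanmax(p[l==i],0).round(3))
E
```

```text
[ 0.59899246 -0.1709187   0.19276894] [ 1.79632597e+02  8.97670677e-02 -8.71001325e+01] 2.1
451 [313.07317073 205.3924612 ] [ 0.6002 -0.1724  0.1001] [ 0.589 -0.182  0.094] [ 0.611 -0.161  0.102]
190 [348.47368421 305.82105263] [ 0.5604 -0.0708  0.1015] [ 0.531 -0.08   0.094] [ 0.576 -0.055  0.106]
```

View pics/w1.png

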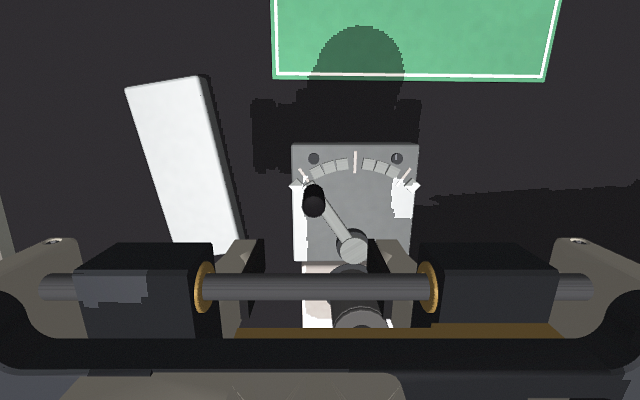

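The wrist view shows the lever knob at (313,200), in the far notch, directly below the tool. I'll descend, grip it and swing it to the middle.

arm_command(
  steps=[
    {"translation":[1,0,50],"rotation":[0,0,0],"claw":60},
    {"translation":[1,0,95],"rotation":[0,0,0],"claw":60},
    {"translation":[1,0,126],"rotation":[0,0,0],"claw":60},
    {"translation":[1,0,126],"rotation":[0,0,0],"claw":10},
    {"translation":[1,0,126],"rotation":[0,0,0],"claw":10},
  ],
)

```text
clock: 2.65
tool_pos: [0.6021, -0.1734, 0.072]
orientation: [-180.0, -0.0, -87.0]
force: [-0.2, 0.6, 0.8]
opening: 0.0492
gripper_force: 0.0
```

arm_command(
  steps=[
    {"translation":[0,0,0],"rotation":[0,0,0],"claw":10},
    {"translation":[0,0,0],"rotation":[0,0,0],"claw":10},
    {"translation":[0,0,0],"rotation":[0,0,0],"claw":10},
  ],
)

```text
clock: 2.95
tool_pos: [0.6023, -0.1726, 0.0724]
orientation: [-179.8, -0.0, -86.9]
force: [-0.0, -0.2, 0.6]
opening: 0.0256
gripper_force: 0.0
```

arm_command(
  steps=[
    {"translation":[6,11,0],"rotation":[0,0,0],"claw":10},
    {"translation":[10.4,21.6,0],"rotation":[0,0,0],"claw":10},
    {"translation":[13,33.5,0],"rotation":[0,0,0],"claw":10},
    {"translation":[14,45.2,0],"rotation":[0,0,0],"claw":10},
    {"translation":[14,45.2,0],"rotation":[0,0,0],"claw":10},
  ],
)

```text
clock: 3.45
tool_pos: [0.5585, -0.1912, 0.0722]
orientation: [-179.7, -0.1, -87.0]
force: [4.8, -12.7, -3.9]
opening: 0.0213
gripper_force: 30.0
```

```bash
python3 - <<'E'
from h import *
im,d=ctrl.snapshot("scene"); save("s2.png",cv2.resize(im[200:300,230:370],None,fx=4,fy=4)); o=ctrl.get_obs(); print(o)
E
```

```text
{'clock': 3.5, 'joint_pos': array([  0.15229869,  20.70932529, -21.54436039,   0.19281998,
       -47.47944916,   2.76720312]), 'qvel': array([ 0.10948815,  0.25519257,  0.4383038 ,  0.07412867, -0.65114562,
       -0.03678421]), 'tau': array([  6.5398322 , -53.18143129,  20.83958209,   2.1406205 ,
        -1.28862195,   0.3816233 ]), 'tool_pos': array([ 0.55859334, -0.19125247,  0.07223922]), 'orientation': array([-1.79740498e+02, -1.55429848e-01, -8.69508628e+01]), 'force': array([  3.71510872, -13.0122536 ,  -1.95437366]), 'moment': array([-4.49219454, -1.33786413, -0.45393892]), 'gripper_force': 29.98375654220581, 'opening': 0.02125907180701676}
```

View pics/s2.png

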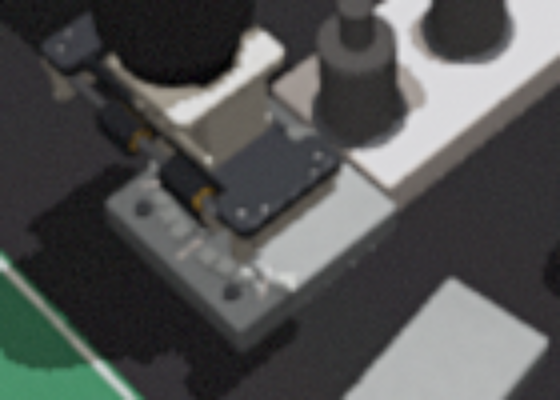

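arm_command(
  steps=[
    {"translation":[-2,0,0],"rotation":[0,0,0],"claw":60},
    {"translation":[-2,0,0],"rotation":[0,0,0],"claw":60},
    {"translation":[-2,0,0],"rotation":[0,0,0],"claw":60},
    {"translation":[-2,0,0],"rotation":[0,0,0],"claw":60},
    {"translation":[-2,0,40],"rotation":[0,0,0],"claw":60},
  ],
)

```text
clock: 4.0
tool_pos: [0.5614, -0.1871, 0.035]
orientation: [-179.4, -0.1, -86.8]
force: [1.6, -0.3, -1.1]
opening: 0.0556
gripper_force: 0.0
```

I sent that last step with the wrong sign, so the tool went down rather than up. It made no contact (force below 2 N). Going up now.

arm_command(
  steps=[
    {"translation":[0,0,-50],"rotation":[0,0,0],"claw":60},
    {"translation":[0,0,-100],"rotation":[0,0,0],"claw":60},
    {"translation":[0,0,-150],"rotation":[0,0,0],"claw":60},
    {"translation":[0,0,-195],"rotation":[0,0,0],"claw":60},
    {"translation":[0,0,-195],"rotation":[0,0,0],"claw":60},
  ],
)

```text
clock: 4.5
tool_pos: [0.5604, -0.1875, 0.2331]
orientation: [-179.4, -0.2, -86.8]
force: [0.8, -0.1, 0.5]
opening: 0.0593
gripper_force: 0.0
```

```bash
cat > top.py <<'E'
from h import *
import sys
def top(z,mn=60,tol=.006,P=None,im=None,d=None,n="wrist"):
    if d is None:
        o=ctrl.get_obs(); im,d=ctrl.snapshot(n); P=pose(n,o); print("tool",o["tool_pos"].round(4),"clock",o["clock"])
    p=cloud(n,d,P); m=(abs(p[...,2]-z)<tol)
    k,l,s,c=cv2.connectedComponentsWithStats(m.astype(np.uint8))
    for i in range(1,k):
        if s[i,4]>mn:
            q=p[l==i]; print(z,s[i,4],c[i].round(),"mean",np.nanmean(q,0).round(4),"mid",((np.nanmin(q,0)+np.nanmax(q,0))/2).round(4),"size",np.ptp(q,0).round(3))
    return im,d,P
if __name__=="__main__":
    r=top(float(sys.argv[1]))
    for z in sys.argv[2:]: top(float(z),im=r[0],d=r[1],P=r[2])
E
python3 top.py .1 .154
```

```text
tool [ 0.5604 -0.1875  0.2331] clock 4.5
0.1 346 [319. 195.] mean [ 0.5578 -0.1884  0.1001] mid [ 0.5577 -0.1881  0.0984] size [0.021 0.021 0.008]
```

arm_command(
  steps=[
    {"translation":[-50,1,0],"rotation":[0,0,0],"claw":54},
    {"translation":[-100,3,0],"rotation":[0,0,0],"claw":54},
    {"translation":[-137,3,10],"rotation":[0,0,0],"claw":54},
    {"translation":[-137,3,45],"rotation":[0,0,0],"claw":54},
    {"translation":[-137,3,60],"rotation":[0,0,0],"claw":54},
  ],
)

```text
clock: 5.05
tool_pos: [0.5445, -0.0488, 0.1623]
orientation: [179.8, 0.0, -86.8]
force: [0.2, 0.5, 0.1]
opening: 0.0539
gripper_force: 0.0
```

```bash
python3 top.py .154
```

```text
tool [ 0.5445 -0.0488  0.1623] clock 5.05
0.154 1134 [308. 239.] mean [ 0.5489 -0.0542  0.1542] mid [ 0.549  -0.0531  0.1523] size [0.023 0.024 0.009]
```

arm_command(
  steps=[
    {"translation":[4,-3,20],"rotation":[0,0,0],"claw":54},
    {"translation":[4,-3,36],"rotation":[0,0,0],"claw":54},
    {"translation":[4,-3,36],"rotation":[0,0,0],"claw":54},
  ],
)

```text
clock: 5.4
tool_pos: [0.5479, -0.0545, 0.1272]
orientation: [179.7, -0.0, -87.0]
force: [-1.0, -0.5, 0.4]
opening: 0.0544
gripper_force: 0.0
```

arm_command(
  steps=[
    {"translation":[0,0,4],"rotation":[0,0,0],"claw":10},
    {"translation":[0,0,4],"rotation":[0,0,0],"claw":10},
    {"translation":[0,0,4],"rotation":[0,0,0],"claw":10},
    {"translation":[0,0,4],"rotation":[0,0,0],"claw":10},
    {"translation":[0,0,4],"rotation":[0,0,0],"claw":10},
  ],
)

```text
clock: 5.9
tool_pos: [0.55, -0.0541, 0.1261]
orientation: [-180.0, 0.0, -86.9]
force: [-1.0, 0.5, 2.3]
opening: 0.0237
gripper_force: 30.0
```

arm_command(
  steps=[
    {"translation":[0,0,0],"rotation":[0,0,0],"claw":10},
    {"translation":[0,0,-25],"rotation":[0,0,0],"claw":10},
    {"translation":[0,0,-55],"rotation":[0,0,0],"claw":10},
    {"translation":[0,0,-90],"rotation":[0,0,0],"claw":10},
    {"translation":[0,0,-110],"rotation":[0,0,0],"claw":10},
  ],
)

```text
clock: 6.4
tool_pos: [0.5505, -0.0541, 0.2383]
orientation: [-179.8, 0.0, -86.9]
force: [0.2, 0.1, -2.0]
opening: 0.0231
gripper_force: 30.0
```

arm_command(
  steps=[
    {"translation":[35,-3,0],"rotation":[0,0,0],"claw":10},
    {"translation":[75,-6,0],"rotation":[0,0,0],"claw":10},
    {"translation":[115,-9,0],"rotation":[0,0,0],"claw":10},
    {"translation":[155,-12,0],"rotation":[0,0,0],"claw":10},
    {"translation":[195,-16,0],"rotation":[0,0,0],"claw":10},
  ],
)

```text
clock: 6.9
tool_pos: [0.576, -0.2494, 0.2354]
orientation: [180.0, 0.0, -86.9]
force: [1.6, 0.2, -0.5]
opening: 0.0234
gripper_force: 30.0
```

arm_command(
  steps=[
    {"translation":[40,-3,0],"rotation":[0,0,0],"claw":10},
    {"translation":[80,-6,0],"rotation":[0,0,0],"claw":10},
    {"translation":[110,-9,0],"rotation":[0,0,0],"claw":10},
    {"translation":[110,-9,30],"rotation":[0,0,0],"claw":10},
    {"translation":[110,-9,70],"rotation":[0,0,0],"claw":10},
  ],
)

```text
clock: 7.4
tool_pos: [0.592, -0.3592, 0.1662]
orientation: [-179.8, -0.1, -87.0]
force: [0.4, -0.2, -1.7]
opening: 0.0235
gripper_force: 30.0
```

arm_command(
  steps=[
    {"translation":[0,0,25],"rotation":[0,0,0],"claw":10},
    {"translation":[0,0,45],"rotation":[0,0,0],"claw":10},
    {"translation":[0,0,60],"rotation":[0,0,0],"claw":10},
    {"translation":[0,0,65],"rotation":[0,0,0],"claw":10},
    {"translation":[0,0,65],"rotation":[0,0,0],"claw":10},
  ],
)

```text
clock: 7.9
tool_pos: [0.591, -0.3573, 0.1001]
orientation: [179.9, 0.0, -86.9]
force: [0.6, 0.7, -0.6]
opening: 0.0236
gripper_force: 30.0
```

arm_command(
  steps=[
    {"translation":[0,0,5],"rotation":[0,0,0],"claw":10},
    {"translation":[0,0,8],"rotation":[0,0,0],"claw":10},
    {"translation":[0,0,10],"rotation":[0,0,0],"claw":10},
    {"translation":[0,0,10],"rotation":[0,0,0],"claw":10},
  ],
)

```text
clock: 8.3
tool_pos: [0.5911, -0.3573, 0.0906]
orientation: [-180.0, 0.0, -86.9]
force: [-0.5, 0.4, -2.0]
opening: 0.0233
gripper_force: 30.0
```

arm_command(
  steps=[
    {"translation":[0,0,0],"rotation":[0,0,0],"claw":54},
    {"translation":[0,0,0],"rotation":[0,0,0],"claw":54},
    {"translation":[0,0,0],"rotation":[0,0,0],"claw":54},
    {"translation":[0,0,-40],"rotation":[0,0,0],"claw":54},
    {"translation":[0,0,-85],"rotation":[0,0,0],"claw":54},
  ],
)

```text
clock: 8.8
tool_pos: [0.59, -0.3569, 0.1746]
orientation: [179.8, 0.1, -86.9]
force: [0.8, -0.8, 0.7]
opening: 0.053
gripper_force: 0.0
```

arm_command(
  steps=[
    {"translation":[-10,0,-45],"rotation":[0,0,0],"claw":54},
    {"translation":[-55,3,-50],"rotation":[0,0,0],"claw":54},
    {"translation":[-100,6,-50],"rotation":[0,0,0],"claw":54},
    {"translation":[-145,9,-50],"rotation":[0,0,0],"claw":54},
    {"translation":[-190,11,-50],"rotation":[0,0,0],"claw":54},
  ],
)

```text
clock: 9.3
tool_pos: [0.5695, -0.1668, 0.2261]
orientation: [-179.9, -0.0, -86.9]
force: [1.6, 0.3, 0.4]
opening: 0.054
gripper_force: 0.0
```

arm_command(
  steps=[
    {"translation":[-45,3,0],"rotation":[0,0,0],"claw":54},
    {"translation":[-90,6,0],"rotation":[0,0,0],"claw":54},
    {"translation":[-135,9,0],"rotation":[0,0,0],"claw":54},
    {"translation":[-180,10,0],"rotation":[0,0,0],"claw":54},
    {"translation":[-220,12,0],"rotation":[0,0,0],"claw":54},
  ],
)

```text
clock: 9.8
tool_pos: [0.5458, 0.0528, 0.2261]
orientation: [-179.9, 0.0, -86.9]
force: [0.8, 0.7, -0.5]
opening: 0.0539
gripper_force: 0.0
```

arm_command(
  steps=[
    {"translation":[0,0,30],"rotation":[0,0,0],"claw":54},
    {"translation":[0,0,60],"rotation":[0,0,0],"claw":54},
    {"translation":[0,0,60],"rotation":[0,0,0],"claw":54},
    {"translation":[0,0,60],"rotation":[0,0,0],"claw":54},
  ],
)

```text
clock: 10.2
tool_pos: [0.5463, 0.0506, 0.1662]
orientation: [180.0, -0.0, -86.9]
force: [0.6, 0.5, 0.4]
opening: 0.0539
gripper_force: 0.0
```

```bash
python3 top.py .154 .110
```

```text
tool [0.5463 0.0506 0.1662] clock 10.2
0.154 1071 [319. 245.] mean [0.5437 0.0506 0.1542] mid [0.5437 0.0515 0.1523] size [0.023 0.024 0.008]
0.11 1873 [319.  78.] mean [ 0.5488 -0.0523  0.1091] mid [ 0.5489 -0.0526  0.1085] size [0.033 0.033 0.009]
0.11 218 [318. 194.] mean [0.5448 0.0291 0.1101] mid [0.5438 0.0329 0.1101] size [0.048 0.016 0.012]
0.11 483 [318. 314.] mean [0.5396 0.1348 0.1098] mid [0.5388 0.1397 0.11  ] size [0.05  0.02  0.012]
```

arm_command(
  steps=[
    {"translation":[0,2,25],"rotation":[0,0,0],"claw":54},
    {"translation":[0,2,42],"rotation":[0,0,0],"claw":54},
    {"translation":[0,2,42],"rotation":[0,0,0],"claw":10},
    {"translation":[0,2,42],"rotation":[0,0,0],"claw":10},
    {"translation":[0,2,42],"rotation":[0,0,0],"claw":10},
  ],
)

```text
clock: 10.75
tool_pos: [0.5453, 0.0509, 0.1253]
orientation: [-179.8, 0.0, -86.9]
force: [-0.4, 0.1, -0.7]
opening: 0.0355
gripper_force: 0.0
```

arm_command(
  steps=[
    {"translation":[0,0,0],"rotation":[0,0,0],"claw":10},
    {"translation":[0,0,0],"rotation":[0,0,0],"claw":10},
    {"translation":[0,0,0],"rotation":[0,0,0],"claw":10},
  ],
)

```text
clock: 11.05
tool_pos: [0.5446, 0.0508, 0.1246]
orientation: [-179.9, 0.0, -86.9]
force: [-1.8, 0.7, 7.2]
opening: 0.023
gripper_force: 30.0
```

arm_command(
  steps=[
    {"translation":[0,0,-10],"rotation":[0,0,0],"claw":10},
    {"translation":[0,0,-35],"rotation":[0,0,0],"claw":10},
    {"translation":[0,0,-65],"rotation":[0,0,0],"claw":10},
    {"translation":[0,0,-95],"rotation":[0,0,0],"claw":10},
    {"translation":[0,0,-112],"rotation":[0,0,0],"claw":10},
  ],
)

```text
clock: 11.55
tool_pos: [0.5449, 0.0509, 0.2387]
orientation: [-179.8, 0.0, -86.9]
force: [-0.5, 0.3, -1.6]
opening: 0.0231
gripper_force: 30.0
```

arm_command(
  steps=[
    {"translation":[35,6,0],"rotation":[0,0,0],"claw":10},
    {"translation":[75,12,0],"rotation":[0,0,0],"claw":10},
    {"translation":[120,19,0],"rotation":[0,0,0],"claw":10},
    {"translation":[165,26,0],"rotation":[0,0,0],"claw":10},
    {"translation":[210,34,0],"rotation":[0,0,0],"claw":10},
  ],
)

```text
clock: 12.05
tool_pos: [0.521, -0.1623, 0.2362]
orientation: [-180.0, 0.0, -86.9]
force: [0.8, 0.5, -0.3]
opening: 0.0233
gripper_force: 30.0
```

arm_command(
  steps=[
    {"translation":[45,7,0],"rotation":[0,0,0],"claw":10},
    {"translation":[90,14,0],"rotation":[0,0,0],"claw":10},
    {"translation":[135,22,0],"rotation":[0,0,0],"claw":10},
    {"translation":[175,28,0],"rotation":[0,0,0],"claw":10},
    {"translation":[200,32,0],"rotation":[0,0,0],"claw":10},
  ],
)

```text
clock: 12.55
tool_pos: [0.4994, -0.3648, 0.2357]
orientation: [180.0, 0.0, -87.0]
force: [0.8, 0.8, -2.2]
opening: 0.0231
gripper_force: 30.0
```

arm_command(
  steps=[
    {"translation":[0,0,30],"rotation":[0,0,0],"claw":10},
    {"translation":[0,0,65],"rotation":[0,0,0],"claw":10},
    {"translation":[0,0,100],"rotation":[0,0,0],"claw":10},
    {"translation":[0,0,125],"rotation":[0,0,0],"claw":10},
    {"translation":[0,0,137],"rotation":[0,0,0],"claw":10},
  ],
)

```text
clock: 13.05
tool_pos: [0.4989, -0.3617, 0.0962]
orientation: [179.8, 0.1, -86.9]
force: [-0.4, -0.1, -0.6]
opening: 0.0236
gripper_force: 30.0
```

arm_command(
  steps=[
    {"translation":[0,0,5],"rotation":[0,0,0],"claw":10},
    {"translation":[0,0,9],"rotation":[0,0,0],"claw":10},
    {"translation":[0,0,9],"rotation":[0,0,0],"claw":10},
  ],
)

```text
clock: 13.35
tool_pos: [0.5008, -0.3624, 0.0904]
orientation: [-179.9, -0.0, -86.9]
force: [-0.3, -0.0, -1.2]
opening: 0.0233
gripper_force: 30.0
```

arm_command(
  steps=[
    {"translation":[0,0,1.5],"rotation":[0,0,0],"claw":10},
    {"translation":[0,0,1.5],"rotation":[0,0,0],"claw":54},
    {"translation":[0,0,1.5],"rotation":[0,0,0],"claw":54},
    {"translation":[0,0,1.5],"rotation":[0,0,0],"claw":54},
    {"translation":[0,0,-25],"rotation":[0,0,0],"claw":54},
  ],
)

```text
clock: 13.85
tool_pos: [0.4982, -0.3612, 0.1117]
orientation: [179.7, 0.2, -87.0]
force: [-0.4, -0.6, -0.3]
opening: 0.0496
gripper_force: 0.0
```

arm_command(
  steps=[
    {"translation":[0,0,-45],"rotation":[0,0,0],"claw":54},
    {"translation":[0,0,-90],"rotation":[0,0,0],"claw":54},
    {"translation":[-35,-3,-110],"rotation":[0,0,0],"claw":54},
    {"translation":[-80,-8,-110],"rotation":[0,0,0],"claw":54},
    {"translation":[-125,-16,-110],"rotation":[0,0,0],"claw":54},
  ],
)

```text
clock: 14.35
tool_pos: [0.5095, -0.2357, 0.2259]
orientation: [-179.9, -0.0, -87.0]
force: [1.2, 0.2, 0.2]
opening: 0.054
gripper_force: 0.0
```

arm_command(
  steps=[
    {"translation":[-45,-6,0],"rotation":[0,0,0],"claw":54},
    {"translation":[-90,-12,0],"rotation":[0,0,0],"claw":54},
    {"translation":[-135,-18,0],"rotation":[0,0,0],"claw":54},
    {"translation":[-180,-24,0],"rotation":[0,0,0],"claw":54},
    {"translation":[-225,-30,0],"rotation":[0,0,0],"claw":54},
  ],
)

```text
clock: 14.85
tool_pos: [0.5273, -0.0084, 0.2252]
orientation: [-179.9, 0.0, -86.9]
force: [0.4, 0.6, -0.2]
opening: 0.0539
gripper_force: 0.0
```

arm_command(
  steps=[
    {"translation":[-45,-6,0],"rotation":[0,0,0],"claw":54},
    {"translation":[-90,-12,0],"rotation":[0,0,0],"claw":54},
    {"translation":[-135,-17,0],"rotation":[0,0,0],"claw":54},
    {"translation":[-165,-20,25],"rotation":[0,0,0],"claw":54},
    {"translation":[-165,-20,55],"rotation":[0,0,0],"claw":54},
  ],
)

```text
clock: 15.35
tool_pos: [0.5397, 0.1597, 0.1703]
orientation: [-179.8, 0.1, -86.7]
force: [-0.6, -0.1, -1.1]
opening: 0.0542
gripper_force: 0.0
```

```bash
python3 top.py .154 .110
```

```text
tool [0.5397 0.1597 0.1703] clock 15.35
0.154 1040 [317. 237.] mean [0.5383 0.1556 0.1542] mid [0.5385 0.1566 0.1524] size [0.023 0.023 0.009]
0.11 1854 [319.  71.] mean [0.5435 0.0526 0.1091] mid [0.5435 0.0524 0.1085] size [0.033 0.033 0.009]
0.11 182 [318. 187.] mean [0.5388 0.1339 0.1097] mid [0.5376 0.1376 0.11  ] size [0.047 0.015 0.012]
```

arm_command(
  steps=[
    {"translation":[3,1,25],"rotation":[0,0,0],"claw":54},
    {"translation":[3,1,46],"rotation":[0,0,0],"claw":54},
    {"translation":[3,1,46],"rotation":[0,0,0],"claw":10},
    {"translation":[3,1,46],"rotation":[0,0,0],"claw":10},
    {"translation":[3,1,46],"rotation":[0,0,0],"claw":10},
  ],
)

```text
clock: 15.9
tool_pos: [0.5386, 0.1527, 0.1252]
orientation: [-179.9, 0.0, -86.9]
force: [-0.4, 0.3, 1.0]
opening: 0.0357
gripper_force: 0.0
```

arm_command(
  steps=[
    {"translation":[0,0,0],"rotation":[0,0,0],"claw":10},
    {"translation":[0,0,0],"rotation":[0,0,0],"claw":10},
    {"translation":[0,0,0],"rotation":[0,0,0],"claw":10},
  ],
)

```text
clock: 16.2
tool_pos: [0.5384, 0.1528, 0.1247]
orientation: [-179.9, 0.0, -86.9]
force: [-0.1, -0.4, 4.6]
opening: 0.0234
gripper_force: 30.0
```

arm_command(
  steps=[
    {"translation":[0,0,-10],"rotation":[0,0,0],"claw":10},
    {"translation":[0,0,-35],"rotation":[0,0,0],"claw":10},
    {"translation":[0,0,-65],"rotation":[0,0,0],"claw":10},
    {"translation":[0,0,-95],"rotation":[0,0,0],"claw":10},
    {"translation":[0,0,-112],"rotation":[0,0,0],"claw":10},
  ],
)

```text
clock: 16.7
tool_pos: [0.5381, 0.1527, 0.2386]
orientation: [-179.9, 0.1, -86.9]
force: [0.8, 0.3, -1.0]
opening: 0.0234
gripper_force: 30.0
```

arm_command(
  steps=[
    {"translation":[35,10,0],"rotation":[0,0,0],"claw":10},
    {"translation":[75,22,0],"rotation":[0,0,0],"claw":10},
    {"translation":[118,35,0],"rotation":[0,0,0],"claw":10},
    {"translation":[160,48,0],"rotation":[0,0,0],"claw":10},
    {"translation":[203,62,0],"rotation":[0,0,0],"claw":10},
  ],
)

```text
clock: 17.2
tool_pos: [0.4856, -0.0549, 0.2361]
orientation: [-180.0, 0.0, -86.9]
force: [0.1, -0.6, -0.7]
opening: 0.0235
gripper_force: 30.0
```

arm_command(
  steps=[
    {"translation":[43,13,0],"rotation":[0,0,0],"claw":10},
    {"translation":[86,26,0],"rotation":[0,0,0],"claw":10},
    {"translation":[129,39,0],"rotation":[0,0,0],"claw":10},
    {"translation":[172,52,0],"rotation":[0,0,0],"claw":10},
    {"translation":[208,63,0],"rotation":[0,0,0],"claw":10},
  ],
)

```text
clock: 17.7
tool_pos: [0.4337, -0.2664, 0.2361]
orientation: [-180.0, 0.0, -86.9]
force: [1.4, -0.5, -1.0]
opening: 0.0233
gripper_force: 30.0
```

arm_command(
  steps=[
    {"translation":[40,12,0],"rotation":[0,0,0],"claw":10},
    {"translation":[75,23,0],"rotation":[0,0,0],"claw":10},
    {"translation":[100,30,0],"rotation":[0,0,0],"claw":10},
    {"translation":[100,30,30],"rotation":[0,0,0],"claw":10},
    {"translation":[100,30,65],"rotation":[0,0,0],"claw":10},
  ],
)

```text
clock: 18.2
tool_pos: [0.4105, -0.3673, 0.1712]
orientation: [-179.9, -0.1, -87.0]
force: [0.6, 0.4, -1.6]
opening: 0.0234
gripper_force: 30.0
```

arm_command(
  steps=[
    {"translation":[0,0,30],"rotation":[0,0,0],"claw":10},
    {"translation":[0,0,55],"rotation":[0,0,0],"claw":10},
    {"translation":[0,0,70],"rotation":[0,0,0],"claw":10},
    {"translation":[0,0,77],"rotation":[0,0,0],"claw":10},
    {"translation":[0,0,80],"rotation":[0,0,0],"claw":10},
  ],
)

```text
clock: 18.7
tool_pos: [0.4101, -0.366, 0.0903]
orientation: [179.9, 0.0, -86.9]
force: [0.6, 1.0, -1.7]
opening: 0.023
gripper_force: 30.0
```

arm_command(
  steps=[
    {"translation":[0,0,1.5],"rotation":[0,0,0],"claw":10},
    {"translation":[0,0,1.5],"rotation":[0,0,0],"claw":54},
    {"translation":[0,0,1.5],"rotation":[0,0,0],"claw":54},
    {"translation":[0,0,1.5],"rotation":[0,0,0],"claw":54},
    {"translation":[0,0,-25],"rotation":[0,0,0],"claw":54},
  ],
)

```text
clock: 19.2
tool_pos: [0.4085, -0.365, 0.1134]
orientation: [179.7, 0.2, -87.0]
force: [-0.0, -1.0, 0.2]
opening: 0.0496
gripper_force: 0.0
```

arm_command(
  steps=[
    {"translation":[0,0,-45],"rotation":[0,0,0],"claw":80},
    {"translation":[0,0,-90],"rotation":[0,0,0],"claw":80},
    {"translation":[-35,0,-120],"rotation":[0,0,0],"claw":80},
    {"translation":[-80,0,-120],"rotation":[0,0,0],"claw":80},
    {"translation":[-125,0,-120],"rotation":[0,0,0],"claw":80},
  ],
)

```text
clock: 19.7
tool_pos: [0.4038, -0.2404, 0.237]
orientation: [-179.8, -0.0, -87.0]
force: [0.4, 0.9, 0.2]
opening: 0.0794
gripper_force: 0.0
```

```bash
python3 - <<'E'
from h import *
from top import top
for n in("scene","side"):
    im,d=ctrl.snapshot(n); save(n+"3.png",im)
    P=pose(n)
    for z in(.117,.063,.110): print(n); top(z,mn=30,im=im,d=d,P=P,n=n)
print(ctrl.get_obs()["clock"])
E
```

```text
scene
0.117 365 [588.  23.] mean [0.5173 1.2909 0.117 ] mid [0.5036 1.2926 0.117 ] size [0.445 0.032 0.012]
0.117 224 [31. 35.] mean [-0.8004 -0.3213  0.1169] mid [-0.8003 -0.3213  0.117 ] size [0.025 0.237 0.012]
0.117 59 [235. 110.] mean [0.0654 0.0068 0.1168] mid [0.0596 0.0112 0.117 ] size [0.027 0.082 0.012]
0.117 31 [348. 191.] mean [0.5469 0.0509 0.1121] mid [0.546  0.0494 0.1128] size [0.021 0.024 0.004]
0.117 348 [ 59. 241.] mean [ 0.1997 -0.6085  0.1171] mid [ 0.1988 -0.6061  0.117 ] size [0.032 0.238 0.012]
0.117 67 [189. 241.] mean [ 0.4135 -0.3624  0.1175] mid [ 0.4121 -0.3624  0.1163] size [0.026 0.023 0.01 ]
0.117 73 [209. 263.] mean [ 0.5024 -0.3611  0.1173] mid [ 0.5025 -0.3607  0.117 ] size [0.024 0.023 0.009]
0.117 78 [231. 287.] mean [ 0.5926 -0.3558  0.1169] mid [ 0.5924 -0.3556  0.1163] size [0.023 0.023 0.009]
scene
0.063 398 [579.  29.] mean [0.4821 1.3257 0.0628] mid [0.4602 1.3257 0.063 ] size [0.547 0.026 0.012]
0.063 232 [34. 49.] mean [-0.8008 -0.3367  0.0629] mid [-0.8024 -0.3352  0.0629] size [0.025 0.261 0.012]
0.063 64 [391.  58.] mean [0.1388 0.6375 
[... 6156 characters left out ...]
5906 -0.351   0.1113] mid [ 0.5902 -0.3542  0.1101] size [0.022 0.025 0.011]
0.11 33 [339. 109.] mean [ 0.5001 -0.3558  0.1113] mid [ 0.5009 -0.3591  0.1101] size [0.023 0.025 0.011]
0.11 33 [367. 111.] mean [ 0.4115 -0.3565  0.1113] mid [ 0.4119 -0.3588  0.1101] size [0.022 0.025 0.012]
0.11 72 [312. 177.] mean [ 0.5493 -0.0483  0.1081] mid [ 0.5496 -0.0484  0.108 ] size [0.027 0.028 0.008]
0.11 70 [504. 214.] mean [0.0604 0.0281 0.1091] mid [0.0579 0.017  0.1101] size [0.027 0.077 0.012]
0.11 92 [309. 206.] mean [0.5437 0.0562 0.1082] mid [0.5453 0.0557 0.1081] size [0.03  0.029 0.008]
0.11 105 [307. 239.] mean [0.5381 0.1603 0.1082] mid [0.5381 0.1588 0.1088] size [0.03  0.027 0.009]
19.8
```

View pics/side3.png

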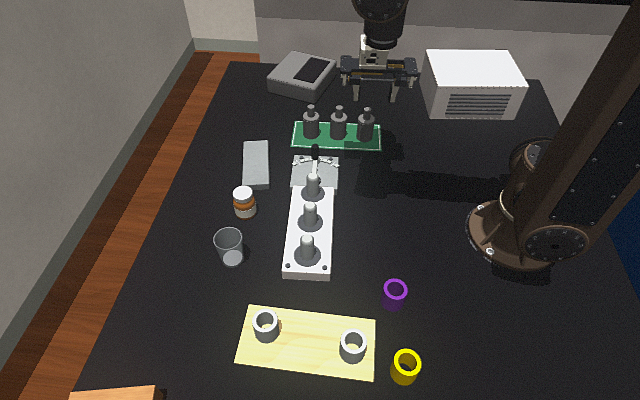

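The side view shows the three caps standing on the mat at (310,125), (339,125) and (366,125), with all mandrels bare. There are four tube-shaped candidates. The aluminium ones at (264,325) and (352,346) are on the plywood and fit the description. Purple (395,290) and yellow (406,365) are decoys. Next I'll go over the far aluminium sleeve and confirm it in a wrist crop.

arm_command(
  steps=[
    {"translation":[-45,-15,0],"rotation":[0,0,0],"claw":76},
    {"translation":[-90,-35,0],"rotation":[0,0,0],"claw":76},
    {"translation":[-133,-54,0],"rotation":[0,0,0],"claw":76},
    {"translation":[-176,-72,0],"rotation":[0,0,0],"claw":76},
    {"translation":[-218,-89,0],"rotation":[0,0,0],"claw":76},
  ],
)

```text
clock: 20.3
tool_pos: [0.4813, -0.017, 0.2363]
orientation: [-179.9, 0.0, -86.9]
force: [0.8, 0.4, 0.3]
opening: 0.076
gripper_force: 0.0
```

arm_command(
  steps=[
    {"translation":[-43,-17,0],"rotation":[0,0,0],"claw":76},
    {"translation":[-86,-34,0],"rotation":[0,0,0],"claw":76},
    {"translation":[-129,-51,0],"rotation":[0,0,0],"claw":76},
    {"translation":[-172,-68,0],"rotation":[0,0,0],"claw":76},
    {"translation":[-215,-85,0],"rotation":[0,0,0],"claw":76},
  ],
)

```text
clock: 20.8
tool_pos: [0.5547, 0.2023, 0.236]
orientation: [-180.0, 0.0, -86.9]
force: [1.1, -1.3, 0.4]
opening: 0.0762
gripper_force: 0.0
```

arm_command(
  steps=[
    {"translation":[-43,-17,0],"rotation":[0,0,0],"claw":76},
    {"translation":[-86,-34,0],"rotation":[0,0,0],"claw":76},
    {"translation":[-129,-51,0],"rotation":[0,0,0],"claw":76},
    {"translation":[-145,-61,40],"rotation":[0,0,0],"claw":76},
    {"translation":[-145,-61,60],"rotation":[0,0,0],"claw":76},
  ],
)

```text
clock: 21.3
tool_pos: [0.6072, 0.3506, 0.1718]
orientation: [179.9, -0.1, -86.8]
force: [-0.7, -0.9, -1.5]
opening: 0.0763
gripper_force: 0.0
```

```bash
python3 - <<'E'
from h import *
from top import top
im,d,P=top(.063,tol=.004); top(.11,im=im,d=d,P=P)
save("w4.png",im)
E
```

```text
tool [0.6072 0.3506 0.1718] clock 21.3
0.063 123 [178.   4.] mean [0.7232 0.1942 0.0629] mid [0.726  0.1931 0.063 ] size [0.029 0.007 0.008]
0.063 789 [626.  99.] mean [0.3424 0.2442 0.0605] mid [0.3382 0.2413 0.0609] size [0.031 0.05  0.004]
0.063 1517 [316. 200.] mean [0.6061 0.3482 0.0633] mid [0.606  0.3491 0.0623] size [0.055 0.055 0.007]
0.063 1009 [511. 223.] mean [0.4162 0.3617 0.0631] mid [0.4142 0.3644 0.0626] size [0.056 0.039 0.007]
0.063 344 [621. 249.] mean [0.2979 0.3832 0.0606] mid [0.2984 0.3852 0.0609] size [0.042 0.021 0.004]
```

View pics/w4.png

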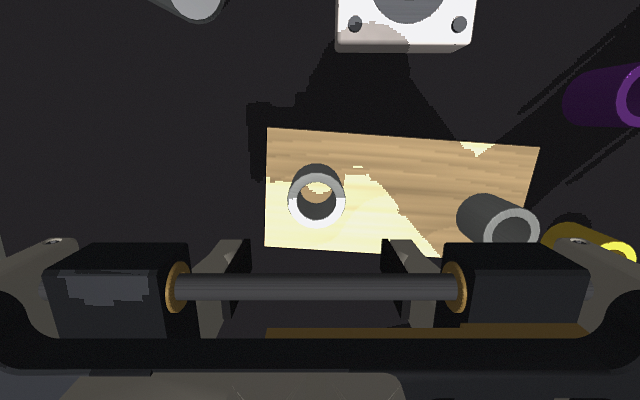

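The wrist view confirms the aluminium sleeve on the plywood at (317,200), centred under the tool. The second one is at (500,223). The purple and yellow tubes are at the right edge, off the board. Grasping.

arm_command(
  steps=[
    {"translation":[1,1,50],"rotation":[0,0,0],"claw":76},
    {"translation":[1,1,95],"rotation":[0,0,0],"claw":76},
    {"translation":[1,1,130],"rotation":[0,0,0],"claw":76},
    {"translation":[1,1,143],"rotation":[0,0,0],"claw":76},
    {"translation":[1,1,143],"rotation":[0,0,0],"claw":76},
  ],
)

```text
clock: 21.85
tool_pos: [0.606, 0.3465, 0.0315]
orientation: [179.9, -0.1, -86.9]
force: [0.4, -0.3, 0.9]
opening: 0.0758
gripper_force: 0.0
```

arm_command(
  steps=[
    {"translation":[0,0,0],"rotation":[0,0,0],"claw":40},
    {"translation":[0,0,0],"rotation":[0,0,0],"claw":40},
    {"translation":[0,0,0],"rotation":[0,0,0],"claw":40},
    {"translation":[0,0,0],"rotation":[0,0,0],"claw":40},
    {"translation":[0,0,0],"rotation":[0,0,0],"claw":40},
  ],
)

```text
clock: 22.35
tool_pos: [0.6071, 0.3483, 0.0348]
orientation: [-179.9, 0.1, -86.9]
force: [-1.3, 0.8, 7.1]
opening: 0.0558
gripper_force: 30.0
```

arm_command(
  steps=[
    {"translation":[0,0,-5],"rotation":[0,0,0],"claw":40},
    {"translation":[0,0,-25],"rotation":[0,0,0],"claw":40},
    {"translation":[0,0,-55],"rotation":[0,0,0],"claw":40},
    {"translation":[0,0,-90],"rotation":[0,0,0],"claw":40},
    {"translation":[0,0,-125],"rotation":[0,0,0],"claw":40},
  ],
)

```text
clock: 22.85
tool_pos: [0.6058, 0.3472, 0.1588]
orientation: [180.0, -0.0, -86.9]
force: [0.6, 0.6, -2.1]
opening: 0.0561
gripper_force: 30.0
```

arm_command(
  steps=[
    {"translation":[35,15,0],"rotation":[0,0,0],"claw":40},
    {"translation":[75,32,0],"rotation":[0,0,0],"claw":40},
    {"translation":[115,48,0],"rotation":[0,0,0],"claw":40},
    {"translation":[155,65,0],"rotation":[0,0,0],"claw":40},
    {"translation":[186,78,0],"rotation":[0,0,0],"claw":40},
  ],
)

```text
clock: 23.35
tool_pos: [0.5369, 0.1554, 0.1579]
orientation: [180.0, 0.0, -86.9]
force: [0.1, 0.8, -1.6]
opening: 0.0559
gripper_force: 30.0
```

arm_command(
  steps=[
    {"translation":[0,0,0],"rotation":[0,0,0],"claw":40},
    {"translation":[0,0,0],"rotation":[0,0,0],"claw":40},
    {"translation":[0,0,0],"rotation":[0,0,0],"claw":40},
  ],
)

```text
clock: 23.65
tool_pos: [0.5388, 0.1581, 0.1579]
orientation: [-180.0, 0.0, -86.9]
force: [-0.8, 0.2, -1.9]
opening: 0.0561
gripper_force: 30.0
```

```bash
python3 - <<'E'
from h import *
from top import top
im,d,P=top(.187,tol=.006); top(.109,im=im,d=d,P=P,tol=.004); save("w5.png",im)
p=cloud("wrist",d,P)
m=(abs(p[...,0]-.538)<.06)&(abs(p[...,1]-.157)<.06)&(p[...,2]>.05)
print(np.histogram(p[m][:,2],bins=np.arange(.05,.26,.01)))
for n in("scene","side"):
    im,d=ctrl.snapshot(n); P=pose(n); p=cloud(n,d,P); print(n); top(.187,mn=20,im=im,d=d,P=P,n=n); top(.109,mn=40,im=im,d=d,P=P,n=n)
    u,v=proj(P,[.538,.157,.15]).astype(int); save(n+"5.png",cv2.resize(im[v-50:v+50,u-60:u+60],None,fx=5,fy=5))
E
```

```text
tool [0.5388 0.1581 0.1579] clock 23.65
0.187 3423 [316. 251.] mean [0.539  0.1426 0.1865] mid [0.5388 0.1444 0.187 ] size [0.091 0.027 0.012]
0.187 1641 [316. 312.] mean [0.5372 0.1774 0.1861] mid [0.5375 0.1778 0.1847] size [0.049 0.018 0.007]
0.109 1914 [316.  71.] mean [0.5434 0.0526 0.1095] mid [0.5433 0.0521 0.1089] size [0.032 0.032 0.008]
(array([   79,    84,    94,    84,    28,     0,     0,    72,   620,
         707,   605,   970,  1347,  5035,   767,   583,   425,   727,
        5339, 22230]), array([0.05, 0.06, 0.07, 0.08, 0.09, 0.1 , 0.11, 0.12, 0.13, 0.14, 0.15,
       0.16, 0.17, 0.18, 0.19, 0.2 , 0.21, 0.22, 0.23, 0.24, 0.25]))
scene
0.187 56 [631.   3.] mean [0.6001 1.401  0.1863] mid [0.6003 1.4006 0.1869] size [0.066 0.023 0.011]
0.187 181 [28. 15.] mean [-0.8005 -0.301   0.1866] mid [-0.8036 -0.3     0.187 ] size [0.033 0.199 0.012]
0.187 43 [247.  69.] mean [0.0005 0.1103 0.1874] mid [-0.006   0.1176  0.1871] size [0.074 0.11  0.012]
0.187 172 [214. 100.] mean [ 0.0673 -0.0532  0.1871] mid [ 0.0606 -0.0342  0.187 ] size [0.1   0.166 0.012]
0.187 140 [373. 153.
[... 752 characters left out ...]
-0.7021  0.1866] mid [ 1.7504 -0.715   0.187 ] size [0.019 0.293 0.012]
0.187 490 [545. 215.] mean [0.0124 0.0863 0.1871] mid [-0.0158  0.0694  0.187 ] size [0.249 0.228 0.012]
0.187 219 [306. 222.] mean [0.5382 0.1708 0.185 ] mid [0.5384 0.1674 0.187 ] size [0.091 0.043 0.012]
0.109 298 [35. 32.] mean [ 1.7504 -0.7417  0.109 ] mid [ 1.7509 -0.7711  0.109 ] size [0.015 0.55  0.012]
0.109 67 [624.   1.] mean [-0.7152 -1.319   0.1074] mid [-0.7026 -1.3198  0.1081] size [0.152 0.023 0.01 ]
0.109 72 [513.  93.] mean [-0.0666 -0.5112  0.1091] mid [-0.0684 -0.5102  0.109 ] size [0.078 0.017 0.012]
0.109 159 [519. 223.] mean [0.0307 0.0509 0.1081] mid [0.0176 0.0265 0.109 ] size [0.107 0.091 0.012]
```

arm_command(
  steps=[
    {"translation":[1.3,0.5,8],"rotation":[0,0,0],"claw":40},
    {"translation":[1.3,0.5,16],"rotation":[0,0,0],"claw":40},
    {"translation":[1.3,0.5,22],"rotation":[0,0,0],"claw":40},
    {"translation":[1.3,0.5,28],"rotation":[0,0,0],"claw":40},
    {"translation":[1.3,0.5,34],"rotation":[0,0,0],"claw":40},
  ],
)

```text
clock: 24.3
tool_pos: [0.5379, 0.1562, 0.1228]
orientation: [180.0, -0.0, -86.9]
force: [-0.8, 0.3, -1.3]
opening: 0.0559
gripper_force: 30.0
```

arm_command(
  steps=[
    {"translation":[0,0,12],"rotation":[0,0,0],"claw":40},
    {"translation":[0,0,24],"rotation":[0,0,0],"claw":40},
    {"translation":[0,0,35],"rotation":[0,0,0],"claw":40},
    {"translation":[0,0,43],"rotation":[0,0,0],"claw":40},
    {"translation":[0,0,48],"rotation":[0,0,0],"claw":40},
  ],
)

```text
clock: 24.8
tool_pos: [0.5376, 0.156, 0.0744]
orientation: [179.9, -0.0, -86.9]
force: [0.1, 1.0, -1.5]
opening: 0.056
gripper_force: 30.0
```

arm_command(
  steps=[
    {"translation":[0,0,0],"rotation":[0,0,0],"claw":40},
    {"translation":[0,0,0],"rotation":[0,0,0],"claw":40},
  ],
)

```text
clock: 25.0
tool_pos: [0.5381, 0.1563, 0.0757]
orientation: [-180.0, -0.0, -86.9]
force: [-0.5, -0.5, -2.3]
opening: 0.056
gripper_force: 30.0
```

Down by 3 mm more (feeling for the seat), then release, back up and check.

arm_command(
  steps=[
    {"translation":[0,0,2],"rotation":[0,0,0],"claw":40},
    {"translation":[0,0,3],"rotation":[0,0,0],"claw":40},
    {"translation":[0,0,3],"rotation":[0,0,0],"claw":76},
    {"translation":[0,0,3],"rotation":[0,0,0],"claw":76},
    {"translation":[0,0,3],"rotation":[0,0,0],"claw":76},
  ],
)

```text
clock: 25.5
tool_pos: [0.5382, 0.1564, 0.0729]
orientation: [-180.0, 0.0, -86.9]
force: [0.5, 0.3, 0.0]
opening: 0.0734
gripper_force: 0.0
```

arm_command(
  steps=[
    {"translation":[0,0,-30],"rotation":[0,0,0],"claw":76},
    {"translation":[0,0,-75],"rotation":[0,0,0],"claw":76},
    {"translation":[0,0,-110],"rotation":[0,0,0],"claw":76},
    {"translation":[0,0,-110],"rotation":[0,0,0],"claw":76},
  ],
)

```text
clock: 25.9
tool_pos: [0.5409, 0.1576, 0.1884]
orientation: [-179.5, 0.2, -86.9]
force: [0.3, 0.5, -0.9]
opening: 0.076
gripper_force: 0.0
```

```bash
python3 - <<'E'
from h import *
from top import top
im,d,P=top(.101,tol=.004)
for n in("side",):
    im,d=ctrl.snapshot(n); P=pose(n); p=cloud(n,d,P)
    m=(p[...,0]>.38)&(p[...,0]<.7)&(p[...,1]>.3)&(p[...,1]<.45)&(abs(p[...,2]-.063)<.006)
    k,l,s,c=cv2.connectedComponentsWithStats(m.astype(np.uint8)); print([(s[i,4],np.nanmean(p[l==i],0).round(4),((np.nanmin(p[l==i],0)+np.nanmax(p[l==i],0))/2).round(4)) for i in range(1,k) if s[i,4]>40])
E
```

```text
tool [0.5409 0.1576 0.1884] clock 25.9
0.101 1850 [320. 206.] mean [0.5375 0.155  0.1007] mid [0.5372 0.1569 0.101 ] size [0.055 0.055 0.008]
[(np.int32(147), array([0.3929, 0.3434, 0.062 ]), array([0.3925, 0.3423, 0.0618]))]
```

arm_command(
  steps=[
    {"translation":[-38,23,0],"rotation":[0,0,0],"claw":76},
    {"translation":[-80,48,0],"rotation":[0,0,0],"claw":76},
    {"translation":[-122,73,0],"rotation":[0,0,0],"claw":76},
    {"translation":[-164,98,0],"rotation":[0,0,0],"claw":76},
    {"translation":[-205,123,0],"rotation":[0,0,0],"claw":76},
  ],
)

```text
clock: 26.5
tool_pos: [0.4024, 0.3551, 0.1814]
orientation: [179.9, -0.1, -86.9]
force: [1.6, 0.5, 0.2]
opening: 0.0758
gripper_force: 0.0
```

arm_command(
  steps=[
    {"translation":[0,0,0],"rotation":[0,0,0],"claw":76},
    {"translation":[0,0,0],"rotation":[0,0,0],"claw":76},
    {"translation":[0,0,0],"rotation":[0,0,0],"claw":76},
  ],
)

```text
clock: 26.8
tool_pos: [0.404, 0.3535, 0.1816]
orientation: [179.9, -0.1, -86.9]
force: [0.9, 0.2, -0.0]
opening: 0.0763
gripper_force: 0.0
```

```bash
python3 - <<'E'
from h import *
from top import top
im,d,P=top(.063,tol=.005); save("w6.png",im)
E
```

```text
tool [0.404  0.3535 0.1816] clock 26.8
0.063 1888 [412.  76.] mean [0.3249 0.2379 0.0604] mid [0.3248 0.2386 0.0609] size [0.055 0.054 0.006]
0.063 1473 [343. 188.] mean [0.377  0.3402 0.0633] mid [0.3769 0.341  0.0622] size [0.055 0.055 0.008]
0.063 605 [416. 237.] mean [0.2983 0.3884 0.0604] mid [0.3023 0.3944 0.0602] size [0.053 0.039 0.004]
```

View pics/w6.png

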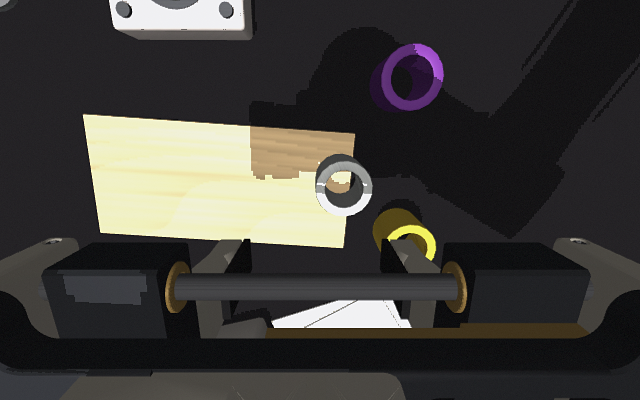

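The wrist view shows the second aluminium sleeve at (343,188), half over the board's edge. It was knocked about 5 cm but is still upright, at (0.377, 0.341). Yellow (410,240) and purple (412,76) are the decoys. Grasping the aluminium one.

arm_command(
  steps=[
    {"translation":[11,27.5,20],"rotation":[0,0,0],"claw":74},
    {"translation":[11,27.5,60],"rotation":[0,0,0],"claw":74},
    {"translation":[11,27.5,80],"rotation":[0,0,0],"claw":74},
    {"translation":[11,27.5,80],"rotation":[0,0,0],"claw":74},
  ],
)

```text
clock: 27.25
tool_pos: [0.3768, 0.3389, 0.0999]
orientation: [179.8, -0.3, -87.1]
force: [-0.0, 0.5, -0.4]
opening: 0.0738
gripper_force: 0.0
```

```bash
python3 top.py .063
```

```text
tool [0.3768 0.3389 0.0999] clock 27.25
0.063 3767 [405.  81.] mean [0.3249 0.2373 0.0603] mid [0.3249 0.2384 0.0601] size [0.055 0.055 0.006]
0.063 2743 [314. 231.] mean [0.377  0.3399 0.0631] mid [0.3769 0.341  0.0612] size [0.055 0.055 0.008]
0.063 401 [378. 315.] mean [0.3228 0.4094 0.0602] mid [0.3143 0.4085 0.0598] size [0.035 0.026 0.005]
```

arm_command(
  steps=[
    {"translation":[-1.5,0,30],"rotation":[0,0,0],"claw":74},
    {"translation":[-1.5,0,55],"rotation":[0,0,0],"claw":74},
    {"translation":[-1.5,0,67],"rotation":[0,0,0],"claw":74},
    {"translation":[-1.5,0,67],"rotation":[0,0,0],"claw":40},
    {"translation":[-1.5,0,67],"rotation":[0,0,0],"claw":40},
  ],
)

```text
clock: 27.8
tool_pos: [0.3779, 0.3439, 0.0367]
orientation: [-180.0, 0.0, -86.9]
force: [0.0, -0.2, 0.2]
opening: 0.0631
gripper_force: 0.0
```

arm_command(
  steps=[
    {"translation":[0,0,0],"rotation":[0,0,0],"claw":40},
    {"translation":[0,0,0],"rotation":[0,0,0],"claw":40},
    {"translation":[0,0,0],"rotation":[0,0,0],"claw":40},
  ],
)

```text
clock: 28.1
tool_pos: [0.3778, 0.3442, 0.0369]
orientation: [-179.9, 0.1, -86.9]
force: [-1.6, -0.5, 6.9]
opening: 0.0553
gripper_force: 30.0
```

arm_command(
  steps=[
    {"translation":[0,0,-5],"rotation":[0,0,0],"claw":40},
    {"translation":[0,0,-25],"rotation":[0,0,0],"claw":40},
    {"translation":[0,0,-55],"rotation":[0,0,0],"claw":40},
    {"translation":[0,0,-95],"rotation":[0,0,0],"claw":40},
    {"translation":[0,0,-135],"rotation":[0,0,0],"claw":40},
  ],
)

```text
clock: 28.6
tool_pos: [0.3766, 0.3427, 0.172]
orientation: [179.9, -0.1, -86.9]
force: [0.9, 2.5, -2.2]
opening: 0.0553
gripper_force: 30.0
```

arm_command(
  steps=[
    {"translation":[30,-15,0],"rotation":[0,0,0],"claw":40},
    {"translation":[68,-35,0],"rotation":[0,0,0],"claw":40},
    {"translation":[106,-54,0],"rotation":[0,0,0],"claw":40},
    {"translation":[144,-73,0],"rotation":[0,0,0],"claw":40},
    {"translation":[182,-92,0],"rotation":[0,0,0],"claw":40},
  ],
)

```text
clock: 29.1
tool_pos: [0.4789, 0.165, 0.171]
orientation: [-180.0, 0.0, -86.9]
force: [1.3, -0.2, -2.1]
opening: 0.0555
gripper_force: 30.0
```

arm_command(
  steps=[
    {"translation":[38,-19,0],"rotation":[0,0,0],"claw":40},
    {"translation":[76,-39,0],"rotation":[0,0,0],"claw":40},
    {"translation":[100,-51,0],"rotation":[0,0,0],"claw":40},
    {"translation":[114,-58,0],"rotation":[0,0,0],"claw":40},
    {"translation":[114,-58,0],"rotation":[0,0,0],"claw":40},
  ],
)

```text
clock: 29.6
tool_pos: [0.543, 0.0541, 0.1704]
orientation: [179.9, -0.0, -87.1]
force: [-0.3, 1.2, -1.6]
opening: 0.0551
gripper_force: 30.0
```

arm_command(
  steps=[
    {"translation":[0,0,0],"rotation":[0,0,0],"claw":40},
    {"translation":[0,0,0],"rotation":[0,0,0],"claw":40},
    {"translation":[0,0,0],"rotation":[0,0,0],"claw":40},
  ],
)

```text
clock: 29.9
tool_pos: [0.5425, 0.0566, 0.1707]
orientation: [-180.0, 0.0, -86.9]
force: [-0.1, 0.2, -1.5]
opening: 0.0555
gripper_force: 30.0
```

```bash
python3 - <<'E'
from h import *
from top import top
im,d,P=top(.197,tol=.006); top(.109,im=im,d=d,P=P,tol=.004)
E
```

```text
tool [0.5425 0.0566 0.1707] clock 29.9
0.197 3762 [315. 246.] mean [0.543  0.0396 0.1969] mid [0.5426 0.0414 0.197 ] size [0.09  0.032 0.012]
0.197 961 [316. 307.] mean [0.5411 0.0746 0.1972] mid [0.5416 0.0755 0.1965] size [0.041 0.012 0.005]
0.109 1731 [314.  69.] mean [ 0.5488 -0.0523  0.1094] mid [ 0.5487 -0.0527  0.109 ] size [0.033 0.032 0.008]
0.109 367 [313. 322.] mean [0.5387 0.153  0.1098] mid [0.5384 0.1543 0.1085] size [0.032 0.015 0.007]
```

arm_command(
  steps=[
    {"translation":[1,-1,12],"rotation":[0,0,0],"claw":40},
    {"translation":[1,-1,22],"rotation":[0,0,0],"claw":40},
    {"translation":[1,-1,30],"rotation":[0,0,0],"claw":40},
    {"translation":[1,-1,37],"rotation":[0,0,0],"claw":40},
    {"translation":[1,-1,44],"rotation":[0,0,0],"claw":40},
  ],
)

```text
clock: 30.45
tool_pos: [0.5438, 0.0548, 0.1256]
orientation: [180.0, -0.0, -86.9]
force: [-1.0, -0.0, -1.7]
opening: 0.0552
gripper_force: 30.0
```

arm_command(
  steps=[
    {"translation":[0,0,12],"rotation":[0,0,0],"claw":40},
    {"translation":[0,0,24],"rotation":[0,0,0],"claw":40},
    {"translation":[0,0,35],"rotation":[0,0,0],"claw":40},
    {"translation":[0,0,43],"rotation":[0,0,0],"claw":40},
    {"translation":[0,0,50],"rotation":[0,0,0],"claw":40},
  ],
)

```text
clock: 30.95
tool_pos: [0.5438, 0.0548, 0.0756]
orientation: [180.0, -0.0, -86.9]
force: [0.1, 0.4, -1.6]
opening: 0.0553
gripper_force: 30.0
```

arm_command(
  steps=[
    {"translation":[0,0,0],"rotation":[0,0,0],"claw":40},
    {"translation":[0,0,0],"rotation":[0,0,0],"claw":40},
  ],
)

```text
clock: 31.15
tool_pos: [0.5441, 0.0549, 0.0766]
orientation: [-180.0, -0.0, -86.9]
force: [0.3, -0.1, -1.9]
opening: 0.0552
gripper_force: 30.0
```

arm_command(
  steps=[
    {"translation":[0,0,2],"rotation":[0,0,0],"claw":40},
    {"translation":[0,0,2],"rotation":[0,0,0],"claw":76},
    {"translation":[0,0,2],"rotation":[0,0,0],"claw":76},
    {"translation":[0,0,2],"rotation":[0,0,0],"claw":76},
    {"translation":[0,0,2],"rotation":[0,0,0],"claw":76},
  ],
)

```text
clock: 31.65
tool_pos: [0.5441, 0.055, 0.0749]
orientation: [-180.0, 0.0, -86.9]
force: [-0.1, 0.0, 0.1]
opening: 0.075
gripper_force: 0.0
```

arm_command(
  steps=[
    {"translation":[0,0,-30],"rotation":[0,0,0],"claw":76},
    {"translation":[0,0,-75],"rotation":[0,0,0],"claw":76},
    {"translation":[0,0,-120],"rotation":[0,0,0],"claw":76},
    {"translation":[0,0,-150],"rotation":[0,0,0],"claw":76},
    {"translation":[0,0,-150],"rotation":[0,0,0],"claw":76},
  ],
)

```text
clock: 32.15
tool_pos: [0.5464, 0.0555, 0.2299]
orientation: [-179.5, 0.1, -86.9]
force: [-0.2, -0.0, -0.4]
opening: 0.0758
gripper_force: 0.0
```

```bash
python3 - <<'E'
from h import *
from top import top
im,d,P=top(.101,tol=.004)
for n in("scene","side"):
    im,d=ctrl.snapshot(n); save(n+"7.png",im)
E
```

```text
tool [0.5464 0.0555 0.2299] clock 32.15
0.101 1419 [319. 191.] mean [0.5437 0.0505 0.1006] mid [0.5437 0.0518 0.101 ] size [0.055 0.055 0.008]
0.101 352 [319. 268.] mean [0.5387 0.1361 0.1002] mid [0.5386 0.1368 0.1001] size [0.046 0.015 0.006]
0.101 117 [319. 303.] mean [0.536  0.18   0.1008] mid [0.5365 0.1802 0.1008] size [0.034 0.007 0.003]
```

View pics/scene7.png

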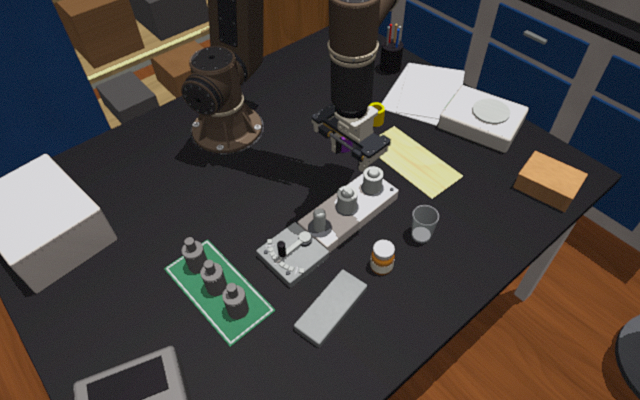

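Both sleeves are seated on mandrels at (373,180) and (347,200). The caps stand on the mat, the board is empty and the lever is in the middle (281,248). Now for the clamp throw.

arm_command(
  steps=[
    {"translation":[45,0,0],"rotation":[0,0,0],"claw":60},
    {"translation":[90,0,0],"rotation":[0,0,0],"claw":60},
    {"translation":[135,0,0],"rotation":[0,0,0],"claw":60},
    {"translation":[180,0,0],"rotation":[0,0,0],"claw":60},
    {"translation":[210,0,0],"rotation":[0,0,0],"claw":60},
  ],
)

```text
clock: 32.8
tool_pos: [0.5541, -0.1572, 0.2227]
orientation: [179.8, 0.0, -87.0]
force: [0.1, 0.2, -0.0]
opening: 0.0605
gripper_force: 0.0
```

arm_command(
  steps=[
    {"translation":[33,0,0],"rotation":[0,0,0],"claw":60},
    {"translation":[33,0,20],"rotation":[0,0,0],"claw":60},
    {"translation":[33,0,40],"rotation":[0,0,0],"claw":60},
    {"translation":[33,0,40],"rotation":[0,0,0],"claw":60},
  ],
)

```text
clock: 33.2
tool_pos: [0.5543, -0.1878, 0.1801]
orientation: [179.6, 0.1, -87.0]
force: [-1.4, -0.2, 0.6]
opening: 0.0601
gripper_force: 0.0
```

```bash
python3 top.py .1
```

```text
tool [ 0.5543 -0.1878  0.1801] clock 33.2
0.1 109 [526.   2.] mean [ 0.4122 -0.3506  0.0987] mid [ 0.4107 -0.3509  0.0999] size [0.015 0.004 0.012]
0.1 485 [310. 210.] mean [ 0.5577 -0.1885  0.1001] mid [ 0.5578 -0.1881  0.0983] size [0.021 0.021 0.009]
```

arm_command(
  steps=[
    {"translation":[0,-1,45],"rotation":[0,0,0],"claw":60},
    {"translation":[0,-1,85],"rotation":[0,0,0],"claw":60},
    {"translation":[0,-1,110],"rotation":[0,0,0],"claw":60},
    {"translation":[0,-1,110],"rotation":[0,0,0],"claw":10},
    {"translation":[0,-1,110],"rotation":[0,0,0],"claw":10},
  ],
)

```text
clock: 33.75
tool_pos: [0.5587, -0.1877, 0.0755]
orientation: [-180.0, -0.0, -86.9]
force: [0.8, -0.5, 0.9]
opening: 0.0494
gripper_force: 0.0
```

arm_command(
  steps=[
    {"translation":[0,0,0],"rotation":[0,0,0],"claw":10},
    {"translation":[0,0,0],"rotation":[0,0,0],"claw":10},
    {"translation":[0,0,0],"rotation":[0,0,0],"claw":10},
  ],
)

```text
clock: 34.05
tool_pos: [0.5587, -0.1877, 0.076]
orientation: [-179.9, -0.0, -86.9]
force: [-0.2, 0.2, 0.6]
opening: 0.0255
gripper_force: 0.0
```

arm_command(
  steps=[
    {"translation":[-1,12,0],"rotation":[0,0,0],"claw":10},
    {"translation":[-3.6,24,0],"rotation":[0,0,0],"claw":10},
    {"translation":[-8,35,0],"rotation":[0,0,0],"claw":10},
    {"translation":[-14,46,0],"rotation":[0,0,0],"claw":10},
    {"translation":[-14,46,0],"rotation":[0,0,0],"claw":10},
  ],
)

```text
clock: 34.55
tool_pos: [0.5119, -0.1764, 0.0759]
orientation: [-179.8, -0.0, -86.9]
force: [1.2, -2.3, 1.0]
opening: 0.0212
gripper_force: 30.0
```

arm_command(
  steps=[
    {"translation":[0,0,0],"rotation":[0,0,0],"claw":10},
    {"translation":[0,0,0],"rotation":[0,0,0],"claw":60},
    {"translation":[0,0,0],"rotation":[0,0,0],"claw":60},
    {"translation":[0,0,0],"rotation":[0,0,0],"claw":60},
    {"translation":[0,0,0],"rotation":[0,0,0],"claw":60},
  ],
)

```text
clock: 35.05
tool_pos: [0.511, -0.1761, 0.0742]
orientation: [179.9, 0.0, -86.9]
force: [-0.8, 0.0, -0.8]
opening: 0.0476
gripper_force: 0.0
```

arm_command(
  steps=[
    {"translation":[0,0,-40],"rotation":[0,0,0],"claw":60},
    {"translation":[0,0,-85],"rotation":[0,0,0],"claw":60},
    {"translation":[0,0,-130],"rotation":[0,0,0],"claw":60},
    {"translation":[0,0,-150],"rotation":[0,0,0],"claw":60},
    {"translation":[0,0,-150],"rotation":[0,0,0],"claw":60},
  ],
)

```text
clock: 35.55
tool_pos: [0.5131, -0.1764, 0.2282]
orientation: [-179.6, -0.1, -86.9]
force: [0.3, -1.1, -0.7]
opening: 0.0597
gripper_force: 0.0
```

```bash
python3 - <<'E'
from h import *
from top import top
im,d,P=top(.1,tol=.004)
im,d=ctrl.snapshot("scene"); save("scene8.png",im)
im,d=ctrl.snapshot("side"); P=pose("side"); top(.101,tol=.004,im=im,d=d,P=P,n="side",mn=150)
E
```

```text
tool [ 0.5131 -0.1764  0.2282] clock 35.55
0.1 67 [445.   3.] mean [ 0.4131 -0.3511  0.0999] mid [ 0.412  -0.3519  0.1003] size [0.015 0.005 0.007]
0.1 344 [317. 196.] mean [ 0.5118 -0.1776  0.1002] mid [ 0.5118 -0.1772  0.0996] size [0.021 0.021 0.007]
0.101 204 [36. 34.] mean [ 1.7505 -0.7445  0.101 ] mid [ 1.749  -0.7744  0.101 ] size [0.017 0.562 0.008]
0.101 189 [310. 208.] mean [0.5428 0.0575 0.0999] mid [0.5437 0.0543 0.101 ] size [0.055 0.055 0.008]
0.101 222 [307. 242.] mean [0.5369 0.162  0.0997] mid [0.5375 0.1585 0.1008] size [0.054 0.054 0.008]
```

View pics/scene8.png

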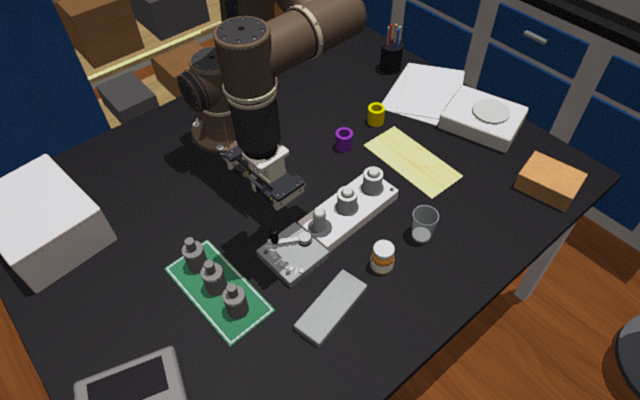

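The final view shows the lever at the near notch (275,238), with the knob at about -0.59 rad. The sleeves are seated, the caps are on the mat and the gripper is clear. Handing in.

```bash
python3 -c "
from plant import ctrl
print(ctrl.close_job())"
```

```text
the job is handed in; nothing more can be done
None
```

I handed the job in at about 36 s on the robot's clock: lever to the middle notch first, all three caps upright on the green mat, both aluminium sleeves fully down on mandrels 1 and 2, then the lever thrown to the near notch (measured about -0.59 rad); the hand-in returned no verdict.

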